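# Knock the cast alloy pucks out of their mould on the knock-out stand

## Task

Demould the cast alloy sample pucks: lift the sealing bar out of the mould's two brackets and lay it flat on the worktop, push the mould square and flush into the stand's fence corner so that its cavities stand over the drop openings, and with the knock-out pin push every stuck puck down through the hole behind it into the catch drawer. Then put the pin back upright in its hole, pull out the drawer, lay all the pucks flat in the white specimen tray and shut the drawer again, with the mould left flush in the corner. Leave the other things on the worktop where they are.

Things in the scene. Friction and masses are not known exactly. Their poses are not given: they have to be found in the camera images.
- stand: Knock-out stand, fixed: a dark metal deck, top 35 mm up, x -62..+62, y -102..+134 mm from the origin, which is on the worktop below the centre of the seated mould; x points to the back fence, z up. Four 30x30 mm drop openings at x = 0, y = -57, -19, +19, +57 mm, over the catch drawer. A 5 mm lip along the deck's front and +y end. A post behind the fence holds the pin.
- seat (a point): point on the deck where the mould's origin lies when the mould is square and flush in the corner (stand's axes): the back fence's inner face is 26 mm from it towards +x and runs along y, the side fence's 92 mm towards -y and runs along x; both fences rise 20 mm above the deck
- pin_hole (a point): centre of the mouth of the pin's upright hole (14 mm wide, 46 mm deep) in the stand's post, 62 mm above the worktop, 48 mm in x and 109 mm in y from the stand's origin
- catch_drawer (a joint): catch drawer: 0 = shut, 0.11 m = fully out (slides along the stand's -x, stays where left; 1 to 2 N). Inside 108 (x) by 160 mm (y), floor (black mat) 10 mm above the worktop, walls up to 20 mm, front panel up to 26 mm; shut, its inside runs x -54..+54 mm from the stand's origin; pucks land near x = 0 and move out with it
- drawer_knob (a point): centre of the drawer's black knob, a lying cylinder 22 mm in diameter and 22 mm long (along x), 21 mm in front of the drawer's front panel, 18 mm above the worktop; moves with the drawer; can be pinched from above across y
- mould: Aluminium mould, face down on the deck, loose, 52 (x) by 184 (y) by 30 mm, about 0.6 kg; origin at the centre of its underside, z up. Four cavities open downwards at x = 0, y = -57, -19, +19, +57 mm, each with a 16 mm knock-out hole above it through the top. On its top at y = +/-84 mm two open U brackets: posts 15 mm high, 24 mm between them, 36 mm over them (x), 12 mm along y.
- bar: Sealing bar over the knock-out holes, lying along the mould's top in its two open brackets; lifts straight up. 196 mm long (y); rubber foot 20 mm wide, 3 mm high; steel body 14 mm wide up to 12 mm; in the middle a black grip block 14 mm wide (x), 40 mm long, up to 27 mm. Origin at the centre of its underside; 0.15 kg.
- pin: Knock-out pin standing in its hole in the stand: steel shank 10 mm in diameter, 40 mm long, collar 20 mm wide from 40 to 45 mm, red round grip 16 mm in diameter from 45 to 90 mm. Origin at the centre of the lower tip, z along the pin to its grip. Put away, the collar rests on the post (tip 40 mm below the hole's mouth).
- specimen_tray: white open specimen tray, loose, outside 90 (x) by 160 (y) mm, 18 mm high, walls and floor 4 mm thick; origin at the centre of its underside. (Behind it, at x > 0.57 m, y from -0.03 to 0.2 m, stands a tall covered balance, 0.4 m high, fixed: keep the arm clear of it.)
- puck1: copper-coloured cast puck, disc 26 mm in diameter, 13 mm thick, 50 g, stuck in the mould's cavity at y = -57 mm (None: that cavity is empty), its top 5.5 mm below the mould's top. Origin at its centre, z along its axis. It gives way at 6 to 12 N, within the first 5 mm; with the pin's tip 30 mm below the mould's top it is surely free and drops through the opening into the drawer.
- puck2: copper-coloured cast puck, disc 26 mm in diameter, 13 mm thick, 50 g, stuck in the mould's cavity at y = -19 mm (None: that cavity is empty), its top 5.5 mm below the mould's top. Origin at its centre, z along its axis. It gives way at 6 to 12 N, within the first 5 mm; with the pin's tip 30 mm below the mould's top it is surely free and drops through the opening into the drawer.
- puck3: copper-coloured cast puck, disc 26 mm in diameter, 13 mm thick, 50 g, stuck in the mould's cavity at y = +19 mm (None: that cavity is empty), its top 5.5 mm below the mould's top. Origin at its centre, z along its axis. It gives way at 6 to 12 N, within the first 5 mm; with the pin's tip 30 mm below the mould's top it is surely free and drops through the opening into the drawer.
- puck4: copper-coloured cast puck, disc 26 mm in diameter, 13 mm thick, 50 g, stuck in the mould's cavity at y = +57 mm (None: that cavity is empty), its top 5.5 mm below the mould's top. Origin at its centre, z along its axis. It gives way at 6 to 12 N, within the first 5 mm; with the pin's tip 30 mm below the mould's top it is surely free and drops through the opening into the drawer.
- timer: bystander: white bench timer lying on its back, 58x66x21 mm; origin at the centre of its underside; leave it alone
- bottle_standard: bystander: small white bottle, 42 mm wide, 91 mm tall; origin at the centre of its underside; leave it alone

How it is judged (in metres and radians):
On the way, in this order (a step that is already met when the one before it is completed fails the run):
1. the sealing bar lies on the worktop and the mould is flush in the fence corner (height (world z) of bar between -0.003 and 0.006 m and angle between bar's own z axis and vertical below 0.1 rad and x of mould in the frame of seat between -0.003 and 0.003 m and y of mould in the frame of seat between -0.003 and 0.003 m and angle between the x axis of mould and the x axis of stand, either way round below 0.03 rad and z of mould in the frame of seat between -0.003 and 0.003 m), for 0.2 s.
2. all pucks have dropped into the catch drawer (z of each of puck1, puck2, puck3, puck4 in the frame of stand below 0.026 m and x of puck1 in the frame of stand between -0.17 and 0.05 m and y of puck1 in the frame of stand between -0.085 and 0.085 m and x of puck2 in the frame of stand between -0.17 and 0.05 m and y of puck2 in the frame of stand between -0.085 and 0.085 m and x of puck3 in the frame of stand between -0.17 and 0.05 m and y of puck3 in the frame of stand between -0.085 and 0.085 m and x of puck4 in the frame of stand between -0.17 and 0.05 m and y of puck4 in the frame of stand between -0.085 and 0.085 m), for 0.2 s.
At the end, for the whole second after the job is handed in: every puck lies flat (either face up, within 0.15 rad) on the floor of the specimen tray; the pin stands in its hole with the tip at least 33 mm deep; the bar lies flat on the worktop; the mould is flush in the fence corner (within 3 mm of both fences and 0.03 rad); the drawer is shut to within 8 mm (all of step 1 and x of puck1 in the frame of specimen_tray between -0.033 and 0.033 m and y of puck1 in the frame of specimen_tray between -0.068 and 0.068 m and z of puck1 in the frame of specimen_tray between 0.006 and 0.0145 m and angle between the z axis of each of puck1, puck2, puck3, puck4 and the z axis of specimen_tray, either way round below 0.15 rad and linear speed of each of puck1, puck2, puck3, puck4 below 0.02 m/s and x of puck2 in the frame of specimen_tray between -0.033 and 0.033 m and y of puck2 in the frame of specimen_tray between -0.068 and 0.068 m and z of puck2 in the frame of specimen_tray between 0.006 and 0.0145 m and x of puck3 in the frame of specimen_tray between -0.033 and 0.033 m and y of puck3 in the frame of specimen_tray between -0.068 and 0.068 m and z of puck3 in the frame of specimen_tray between 0.006 and 0.0145 m and x of puck4 in the frame of specimen_tray between -0.033 and 0.033 m and y of puck4 in the frame of specimen_tray between -0.068 and 0.068 m and z of puck4 in the frame of specimen_tray between 0.006 and 0.0145 m and horizontal distance between pin and pin_hole below 0.008 m and z of pin in the frame of pin_hole below -0.033 m and angle between pin's own z axis and vertical below 0.15 rad and value of joint catch_drawer below 0.008 m); the robot touches nothing.
It fails at once if a bystander is moved by more than 3 cm (distance of any of timer, bottle_standard from where it was at the start of the episode above 0.03 m).
Of puck1, puck2, puck3, puck4 only 2 to 4 are there at a start; the rules pass over those that are not, and their reading is None.
At some moment in a run one of mould, specimen_tray, bar may be knocked a few centimetres aside while the robot is not near it.
Once in a run the grip may slacken for a moment while it holds something.
It also fails if it takes over 210 s, if anything falls off the work surface, if the arm or the gripper's body presses on something with over 40 N, if the wrist force passes 120 N, or if a joint passes its speed limit or range.

## Robot

A 6-joint arm with a two-finger parallel gripper is mounted at the origin on a cart in front of the work surface, level with it; the furniture and walls round the work are solid. World frame = base frame: x ahead of the robot, y to its left, z up, the work surface at z = 0. Lengths are in m, angles in degrees, forces in N, time in s.
With the tool pointing down it reaches from about 0.325 to 0.775 m from the base axis. Payload 9.3 kg.
Tool frame: the origin (TCP) lies midway between the tips of the shut fingers; the grasp point (between the pads) lies 19 mm behind it (bot.pinch_z is the distance from the TCP to the grasp point, in m); z points along the fingers, y is the line along which they close (so a half turn about z gives the same grasp; the last joint's range is limited). The gripper opens to 85 mm and grips with 20 to 120 N. Pads are 22 mm wide; open, the fingers measure 114 mm over their backs; the gripper's body (76 mm by 85 mm) begins 54 mm behind the grasp point. The pads swing forward as they close: fully open they stand 13 mm farther back than shut.
Start: joints at [-73.144, 14.817, 1.232, 76.415, 0, 81.257], TCP at [0.238, -0.496, 0.231] pointing down, gripper open.
Joint ranges: [-174.27, 174.27], [-52.1, 104.24], [-59.71, 78.15], [-110.17, 111.67], [-87.03, 83.33], [-180, 180]. Speed limits (degrees/s): [127.2, 127.2, 159.86, 180, 180, 180].

## Interface

Orientations are given as a 3x3 rotation matrix whose columns are the frame's x, y, z axes.
In Python, from cell import bot gives the robot as it stands.
- The arm moves only by the shell command python3 nudge.py 'ROWS' [FORCE]. ROWS is one flat JSON list of numbers that holds 1 to 8 rows one after another, with no inner brackets; each row has 7 numbers: a rotation vector rx, ry, rz in units of 2 degrees, then dx, dy, dz in units of 50 mm, then the finger opening in m; each row is the pose to reach, as a shift and turn from the pose commanded when the command began, along the tool's axes at that moment; what a row does not reach only later rows make up. A row lasts 1/10 s, in which the tool goes at most 0.05 m and 8.59 degrees, less where a joint would pass 70% of its speed; a pose out of reach is approached as far as the arm can. The fingers move at their own pace and stop on an object; FORCE is the grip in N (left out, the last holds). Time passes only in rows, so rows that do not move let the fingers close. It prints the time, the measured TCP pose, the force, the opening and the grip force at its end. Input that does not fit is refused with a message, and nothing moves.
- bot.get_obs(): the state, without advancing time (a new reading comes with each control period).
- bot.camera(name): name is "scene" or "top" or "wrist"; returns the picture (384x512x3 uint8, red, green, blue); there is no depth.
- bot.get_calibration(name): a dict with "fx", "fy", "cx", "cy" (pixels), "R" (3x3) and "t" (3): a world point X has camera coordinates R X + t; the wrist camera has in their place "mount" (4x4, takes a point from camera to tool coordinates, whose origin is the TCP and whose axes are the flange's). Camera axes: x right, y down, z forward; pixel columns grow to the right and rows downward; lengths in m; the calibration is good to about 2 mm. A picture is of the moment at which its call begins: read the wrist's pose just before it. get_calibration takes no time and is no camera call.
- bot.sign_off(): hands the job in; it is judged then, once.
The state is a dict: "t": time; "q": joint angles; "joint_vel": joint speeds; "joint_efforts": joint torques, N m; "eef_pos": TCP position; "tool_rot": TCP orientation; "wrist_force": force on the tool from outside, world axes, zero at the start; "wrist_torque": the same for the moment, N m; "finger_gap": finger opening in m; "grip_force": force on a finger pad.
Only numpy, scipy, OpenCV 4.12 (cv2) and the standard library are available. Lean on these libraries where they do the work, as an engineer would, in place of code of your own. Each camera call takes 0.05 s, during which the arm holds its last target. There are 200 camera calls.

## Working session

There is one attempt and no reset: what is moved stays moved. The work goes in short steps, Python scripts to look and compute and a shell command to move; the robot and the scene stay as the last step left them, time stands still between calls to the robot, and variables do not carry over. Pictures are saved under pics/ and viewed, at most 14 in all, crops included, and the job is handed in when it is done.

```bash
ls; mkdir -p pics; python3 - <<'E'
from cell import bot
import cv2
o=bot.get_obs();print(o)
for n in("scene","top"):
    im=bot.camera(n);cv2.imwrite(f"pics/{n}0.png",im[:,:,::-1]);c=bot.get_calibration(n);print(n,c)
print(bot.get_calibration("wrist"),bot.pinch_z)
E
```

```text
cell.py
nudge.py
pics
{'t': 0.0, 'q': array([-7.31440041e+01,  1.48511010e+01,  1.18786190e+00,  7.64161781e+01,
        5.00625387e-04,  8.12565805e+01]), 'joint_vel': array([ 0.05960576,  0.09374636, -0.04037746, -0.00996306,  0.04822162,
       -0.09848607]), 'joint_efforts': array([-4.80305916e-04, -5.55639088e+01,  3.44536865e+01,  1.37037132e-02,
       -1.02846273e-04,  9.21538003e-06]), 'eef_pos': array([ 0.23755202, -0.49572286,  0.23064993]), 'tool_rot': array([[ 9.01836981e-01,  4.32076271e-01, -3.93559275e-04],
       [ 4.32076395e-01, -9.01836029e-01,  1.32907481e-03],
       [ 2.19335754e-04, -1.36865648e-03, -9.99999039e-01]]), 'wrist_force': array([ 0.16364994,  0.68419481, -0.62956379]), 'wrist_torque': array([-0.00296437,  0.04136696, -0.00446603]), 'grip_force': 0.0, 'finger_gap': 0.08561379687280884}
scene {'fx': 399.5494304138859, 'fy': 399.5494304138859, 'cx': 258.01315611923354, 'cy': 186.28727921123243, 'R': array([[-0.80992545, -0.58648743,  0.00729836],
       [-0.40380145,  0.54852922, -0.73216124
[... 175 characters left out ...]
142672156, 'cy': 188.46518379024303, 'R': array([[-0.00969426, -0.9998453 , -0.01467675],
       [-0.99668164,  0.01084778, -0.08067236],
       [ 0.08081909,  0.01384599, -0.99663261]]), 't': array([-0.16040994,  0.57499549,  1.41423489])}
{'fx': 314.2497757300805, 'fy': 314.2497757300805, 'cx': 257.2934166686238, 'cy': 190.30466559316142, 'mount': array([[-1.48191804e-04, -9.47123439e-01, -3.20869395e-01,
         8.22054640e-02],
       [ 9.99998751e-01, -6.45286782e-04,  1.44287559e-03,
        -5.44584886e-04],
       [-1.57363407e-03, -3.20868780e-01,  9.47122352e-01,
        -1.42865158e-01],
       [ 0.00000000e+00,  0.00000000e+00,  0.00000000e+00,
         1.00000000e+00]])} 0.0187
```
View pics/top0.png

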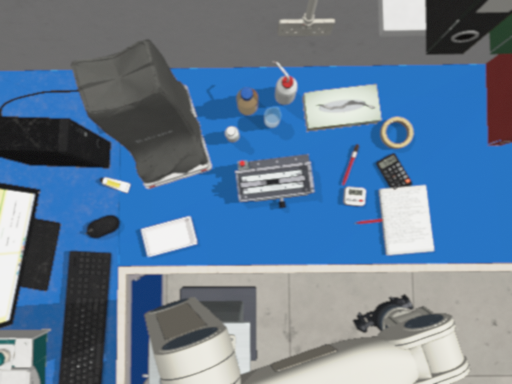

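View pics/scene0.png

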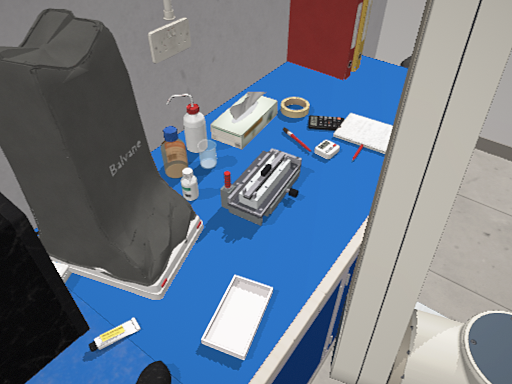

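The top picture shows the stand at about (275,178) with its knob at (282,203), the red pin at (242,163), the tray at (170,236), the timer at (355,197) and the bottle at (232,133). The scene picture confirms that layout.

```bash
cat > h.py <<'E'
from cell import bot
import numpy as np, cv2
from scipy.spatial.transform import Rotation as Rn
def snap(n,f=None):
    o=bot.get_obs(); im=bot.camera(n)[:,:,::-1].copy(); c=dict(bot.get_calibration(n))
    if n=="wrist":
        T=np.eye(4);T[:3,:3]=o["tool_rot"];T[:3,3]=o["eef_pos"]
        M=np.linalg.inv(T@c["mount"]); c["R"]=M[:3,:3];c["t"]=M[:3,3]
    if f: cv2.imwrite("pics/"+f,im); np.save("pics/"+f+".npy",np.array([c["fx"],c["fy"],c["cx"],c["cy"],*c["R"].ravel(),*c["t"]]))
    return im,c
def load(f):
    a=np.load("pics/"+f+".npy"); return dict(fx=a[0],fy=a[1],cx=a[2],cy=a[3],R=a[4:13].reshape(3,3),t=a[13:])
def ray(c,u,v,z):
    d=c["R"].T@np.array([(u-c["cx"])/c["fx"],(v-c["cy"])/c["fy"],1]); p=-c["R"].T@c["t"]
    return p+d*(z-p[2])/d[2]
def proj(c,X):
    q=c["R"]@np.asarray(X,float)+c["t"]; return np.array([c["fx"]*q[0]/q[2]+c["cx"],c["fy"]*q[1]/q[2]+c["cy"]])
def rows(target,tx=None,o=None):
    """shift in tool axes to reach target TCP; tx: wanted tool y (finger) direction angle in world, deg"""
    o=bot.get_obs() if o is None else o; R=o["tool_rot"]
    d=R.T@(np.array(target)-o["eef_pos"]); r=0
    out=[]
    if tx is not None:
        yv=np.array([np.cos(np.radians(tx)),np.sin(np.radians(tx)),0]); z=np.array([0,0,-1.])
        for s in(1,-1):
            Rt=np.column_stack([np.cross(s*yv,z),s*yv,z]); out.append(np.round(Rn.from_matrix(R.T@Rt).as_rotvec(degrees=True),2))
    print("d",np.round(d,4),"rot",out,"eef",np.round(o["eef_pos"],4),"q6",o["q"][5].round(1),"t",round(o["t"],2))
def sw(S,yaw,p):  # stand frame -> world
    c,s=np.cos(yaw),np.sin(yaw); return np.array([S[0]+c*p[0]-s*p[1],S[1]+s*p[0]+c*p[1],p[2] if len(p)>2 else 0])
E
python3 - <<'E'
from h import *
c=bot.get_calibration("top")
for n,u,v,z in[("stand",275,178,.05),("knob",282,204,.018),("pin",242,163,.11),("tray",170,236,.018),("timer",355,197,.02),("bottle",232,133,.09),("tl",236,166,.05),("tr",311,155,.05),("bl",237,202,.04),("br",314,193,.04)]: print(n,ray(c,u,v,z).round(3))
rows([.40,-.1,.35],90)
E
```

```text
stand [ 0.603 -0.245  0.05 ]
knob [ 0.523 -0.268  0.018]
pin [ 0.643 -0.144  0.11 ]
tray [0.425 0.09  0.018]
timer [ 0.543 -0.5    0.02 ]
bottle [ 0.739 -0.113  0.09 ]
tl [ 0.642 -0.123  0.05 ]
tr [ 0.674 -0.359  0.05 ]
bl [ 0.53  -0.125  0.04 ]
br [ 0.555 -0.367  0.04 ]
d [ 0.3175 -0.2869 -0.1189] rot [array([-0.000e+00, -1.000e-01, -1.544e+02]), array([-0.07,  0.  , 25.6 ])] eef [ 0.2376 -0.4958  0.2307] q6 81.3 t 0.1
```

```bash
python3 - <<'E'
from h import *
rows([.62,-.245,.30],-82.5)
E
```

```text
d [ 0.4533 -0.061  -0.0691] rot [array([-0.07, -0.  , 18.1 ]), array([ 0.000e+00, -1.000e-01, -1.619e+02])] eef [ 0.2376 -0.4958  0.2307] q6 81.3 t 0.1
```

Units first: shifts go in units of 50 mm and turns go in units of 2 degrees. So 0.453 m is 9.06, 0.45 m is 9, 18.1 degrees is 9.05.

```bash
python3 nudge.py '[0, 0, 3, 3, -0.4, -1.38, 0.085, 0, 0, 3, 3, -0.4, -1.38, 0.085, 0, 0, 3, 3, -0.4, -1.38, 0.085, 0, 0, 6, 6, -0.8, -1.38, 0.085, 0, 0, 6, 6, -0.8, -1.38, 0.085, 0, 0, 6, 6, -0.8, -1.38, 0.085, 0, 0, 9.05, 9, -1.22, -1.38, 0.085, 0, 0, 9.05, 9.06, -1.22, -1.38, 0.085]'; python3 - <<'E'
from h import *
rows([.62,-.245,.30],-82.5)
E
```

```text
t: 0.9
eef_pos: [0.5622, -0.2826, 0.2998]
tool_rot: [[0.992, 0.127, -0.0], [0.127, -0.992, 0.0], [-0.0, -0.0, -1.0]]
wrist_force: [1.4, -1.4, 0.6]
finger_gap: 0.0856
grip_force: 0.0
d [ 0.0621 -0.0299 -0.0002] rot [array([-0.01,  0.02, -0.2 ]), array([3.000e-02, 1.000e-02, 1.798e+02])] eef [ 0.5622 -0.2826  0.2998] q6 138.4 t 0.9
```

In the tool's units: 0.062 m is 1.24, -0.03 m is -0.6.

```bash
python3 nudge.py '[0, 0, 0, 1.24, -0.6, 0, 0.085, 0, 0, 0, 1.24, -0.6, 0, 0.085, 0, 0, 0, 1.24, -0.6, 0, 0.085, 0, 0, 0, 1.24, -0.6, 0, 0.085]'; python3 - <<'E'
from h import *
im,c=snap("wrist","w1.png")
cv2.imwrite("pics/w1b.png",cv2.resize(im,(800,600),interpolation=cv2.INTER_CUBIC))
E
```

```text
t: 1.3
eef_pos: [0.6182, -0.2461, 0.2993]
tool_rot: [[0.991, 0.131, -0.001], [0.131, -0.991, 0.0], [-0.001, -0.001, -1.0]]
wrist_force: [0.6, 0.4, 0.4]
finger_gap: 0.085
grip_force: 0.0
```

View pics/w1b.png

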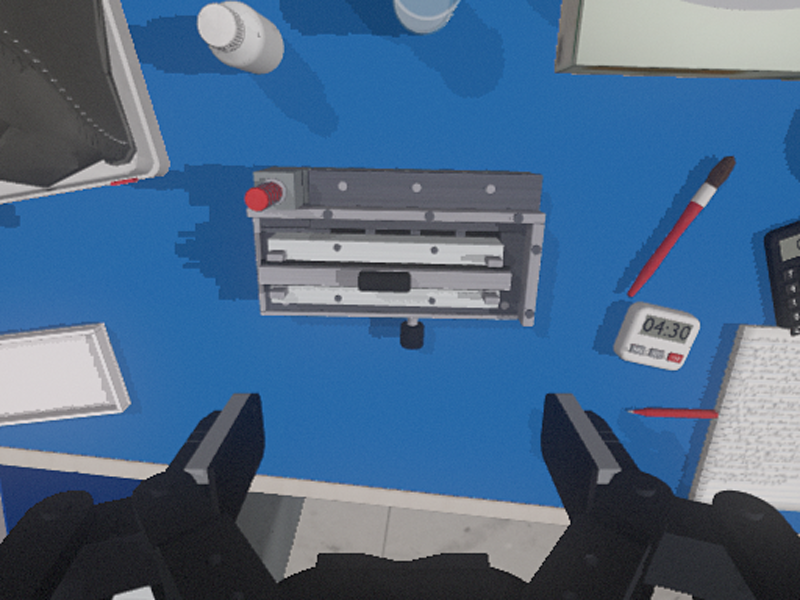

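The wrist view shows the stand, upright in the frame. The pin is at (257,197), the bar grip at (384,281), the knob at (412,335), the fence corner at (525,219). I'll zoom in for exact fits.

```bash
python3 - <<'E'
from h import *
im=cv2.imread("pics/w1.png")[100:230,150:360]
cv2.imwrite("pics/w1c.png",cv2.resize(im,None,fx=3.8,fy=3.8,interpolation=cv2.INTER_CUBIC))
E
```

```text
(no output)
```

View pics/w1c.png

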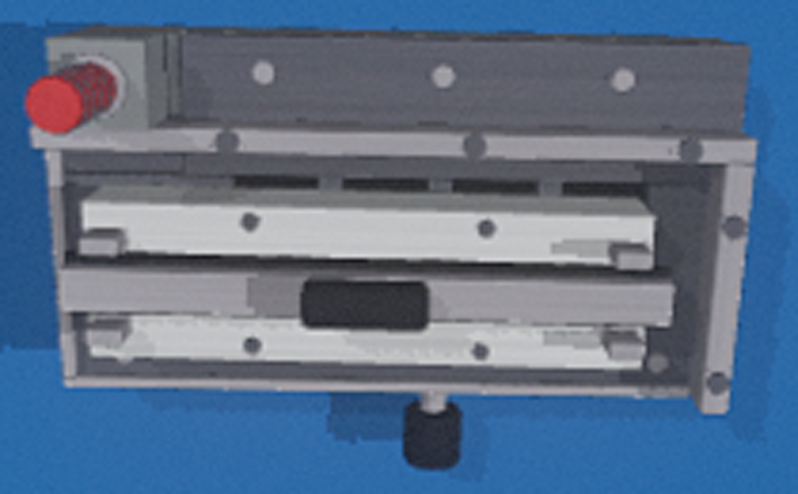

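```bash
cat > fit.py <<'E'
from h import *
from scipy.optimize import least_squares
def fit(c,pts,x0):
    def r(p): return np.concatenate([(proj(c,np.append(sw(p,p[2],X)[:2],X[2]))-uv)[m] for X,uv,m in pts])
    s=least_squares(r,x0,loss="soft_l1"); print(s.x.round(4),"yaw",np.degrees(s.x[2]).round(2),"res",np.round(s.fun,1)); return s.x
E
cat > a.py <<'E'
from fit import *
c=load("w1.png"); k=lambda u,v:np.array([u/3.8+150-.4,v/3.8+100-.4])
A=slice(None);
S=fit(c,[((.048,.109,.112),k(54,104),A),((.026,-.092,.055),k(714,162),A),((-.062,.134,.040),k(66,386),A)],[.605,-.245,.13])
print("resid pin only:",[(proj(c,sw(S,S[2],X))-k(*u)).round(1) for X,u in [((.048,.109,.112),(54,104)),((.026,.134,.055),(35,147)),((-.062,-.092,.055),(700,410))]])
M=fit(c,[((.026,.092,.065),k(85,198),A),((.026,-.092,.065),k(655,213),A),((-.026,.092,.065),k(92,356),A),((-.026,-.092,.065),k(641,366),A)],[.605,-.245,.13])
B=fit(c,[((-.007,.020,.092),k(303,327),A),((-.007,-.020,.092),k(427,330),A),((-.007,.098,.077),k(65,313),A),((-.007,-.098,.077),k(670,325),A)],[.605,-.245,.13])
cy,sy=np.cos(S[2]),np.sin(S[2]); r=lambda p:(np.array([[cy,sy],[-sy,cy]])@(p[:2]-S[:2])).round(4)
print("mould in stand",r(M),np.degrees(M[2]-S[2]),"bar",r(B))
print("bar block px",(proj(c,sw(B,B[2],(.007,.02,.092)))-[149.6,99.6])*3.8)
print("knob",r(ray(c,*k(432,405),.029)),r(ray(c,*k(432,468),.018)))
E
python3 a.py
```

```text
[ 0.6091 -0.2581  0.1129] yaw 6.47 res [-0.4  0.2  3.2 -0.1 -0.8  0.1]
resid pin only: [array([-0.4,  0.2]), array([-1.3,  0.5]), array([-0. ,  0.7])]
[ 0.5916 -0.2363  0.1073] yaw 6.15 res [-0.7  0.5  0.2  0.2  0.1 -0.7  0.2 -0. ]
[ 0.5914 -0.2363  0.1108] yaw 6.35 res [-0.6  0.8  0.9  0.7 -1.1 -0.6  0.7 -0.6]
mould in stand [-0.0149  0.0237] -0.32181438660624345 bar [-0.0151  0.0237]
bar block px [300.39363719 286.21751163]
knob [-0.0711  0.0008] [-1.018e-01 -1.000e-04]
```

```bash
sed -i 's/k(714,162)/k(725,163)/; s/(700,410)/(703,411)/' a.py; python3 a.py; python3 - <<'E'
from h import *
rows([.5915,-.2363,.16],6.3)
E
```

```text
[ 0.609  -0.2584  0.1117] yaw 6.4 res [-0.   0.2  0.5 -0.2 -0.6  0.1]
resid pin only: [array([-0. ,  0.2]), array([-1. ,  0.4]), array([-0.7,  0.6])]
[ 0.5916 -0.2363  0.1073] yaw 6.15 res [-0.7  0.5  0.2  0.2  0.1 -0.7  0.2 -0. ]
[ 0.5914 -0.2363  0.1108] yaw 6.35 res [-0.6  0.8  0.9  0.7 -1.1 -0.6  0.7 -0.6]
mould in stand [-0.0148  0.0239] -0.2482468089728319 bar [-0.015  0.024]
bar block px [300.39363719 286.21751163]
knob [-0.071  0.001] [-0.1017  0.    ]
d [-0.0245 -0.0137  0.1397] rot [array([-4.000e-02,  3.000e-02, -8.881e+01]), array([3.000e-02, 4.000e-02, 9.119e+01])] eef [ 0.6177 -0.2467  0.2997] q6 143.5 t 1.35
```

In the tool's units: 0.05 m is 1, -0.0245 m is -0.49, -45 degrees is -22.5.

```bash
python3 nudge.py '[0, 0, -22.5, -0.49, -0.274, 1, 0.085, 0, 0, -22.5, -0.49, -0.274, 1, 0.085, 0, 0, -22.5, -0.49, -0.274, 1, 0.085, 0, 0, -22.5, -0.49, -0.274, 1, 0.085, 0, 0, -22.5, -0.49, -0.274, 1, 0.085, 0, 0, -22.5, -0.49, -0.274, 1, 0.085]' >/dev/null; python3 nudge.py '[0, 0, -21.9, 0, 0, 0, 0.06, 0, 0, -21.9, 0, 0, 0, 0.06, 0, 0, -21.9, 0, 0, 0, 0.06, 0, 0, -21.9, 0, 0, 0, 0.06, 0, 0, -21.9, 0, 0, 0, 0.06, 0, 0, -21.9, 0, 0, 0, 0.06, 0, 0, -21.9, 0, 0, 0, 0.06]'; python3 - <<'E'
from h import *
rows([.5915,-.2363,.16],6.3)
rows([.5915,-.2363,.073],6.3)
E
```

```text
t: 2.65
eef_pos: [0.5914, -0.2368, 0.2504]
tool_rot: [[-0.105, 0.995, 0.0], [0.995, 0.105, -0.0], [-0.0, 0.0, -1.0]]
wrist_force: [-0.1, -0.3, 0.1]
finger_gap: 0.0601
grip_force: 0.0
d [0.0005 0.0001 0.0904] rot [array([ 0.02,  0.02, -0.29]), array([ 3.0000e-02, -3.0000e-02,  1.7971e+02])] eef [ 0.5914 -0.2368  0.2504] q6 54.6 t 2.65
d [5.000e-04 1.000e-04 1.774e-01] rot [array([ 0.02,  0.02, -0.29]), array([ 3.0000e-02, -3.0000e-02,  1.7971e+02])] eef [ 0.5914 -0.2368  0.2504] q6 54.6 t 2.65
```

In the tool's units: 0.177 m is 3.54, 0.1 m is 2.

```bash
python3 nudge.py '[0, 0, 0, 0, 0, 1, 0.05, 0, 0, 0, 0, 0, 2, 0.05, 0, 0, 0, 0, 0, 2.8, 0.05, 0, 0, 0, 0, 0, 3.2, 0.05, 0, 0, 0, 0, 0, 3.54, 0.05, 0, 0, 0, 0, 0, 3.54, 0.05, 0, 0, 0, 0, 0, 3.54, 0.05]' 50; python3 nudge.py '[0, 0, 0, 0, 0, 0, 0.01, 0, 0, 0, 0, 0, 0, 0.01, 0, 0, 0, 0, 0, 0, 0.01, 0, 0, 0, 0, 0, 0, 0.01, 0, 0, 0, 0, 0, 0, 0.01, 0, 0, 0, 0, 0, 0, 0.01]' 50;python3 nudge.py '[0, 0, 0, 0, 0, -0.4, 0.01, 0, 0, 0, 0, 0, -0.8, 0.01, 0, 0, 0, 0, 0, -1.4, 0.01, 0, 0, 0, 0, 0, -2, 0.01, 0, 0, 0, 0, 0, -2, 0.01]' 50; python3 - <<'E'
from h import *
rows([.47,-.075,.173],-90)
E
```

```text
t: 3.35
eef_pos: [0.5921, -0.2363, 0.0736]
tool_rot: [[-0.107, 0.994, 0.0], [0.994, 0.107, -0.0], [-0.0, 0.0, -1.0]]
wrist_force: [1.0, 1.2, 1.5]
finger_gap: 0.0499
grip_force: 0.0
t: 3.95
eef_pos: [0.5925, -0.2362, 0.0742]
tool_rot: [[-0.109, 0.994, 0.001], [0.994, 0.109, -0.001], [-0.001, 0.001, -1.0]]
wrist_force: [-1.5, 0.4, 6.7]
finger_gap: 0.0129
grip_force: 50.3
t: 4.45
eef_pos: [0.5937, -0.2366, 0.1775]
tool_rot: [[-0.11, 0.994, 0.006], [0.994, 0.11, -0.003], [-0.004, 0.006, -1.0]]
wrist_force: [0.3, -0.7, -1.8]
finger_gap: 0.0129
grip_force: 49.4
d [ 0.1743 -0.1053  0.0032] rot [array([ 0.44, -0.1 , 96.3 ]), array([  0.1 ,   0.43, -83.7 ])] eef [ 0.5937 -0.2366  0.1775] q6 54.5 t 4.45
```

```bash
python3 nudge.py '[0, 0, -21, 1.748, -1.06, 0, 0.01, 0, 0, -21, 1.748, -1.06, 0, 0.01, 0, 0, -21, 1.748, -1.06, 0, 0.01, 0, 0, -21, 1.748, -1.06, 0, 0.01, 0, 0, -21, 1.748, -1.06, 0, 0.01, 0, 0, -21, 1.748, -1.06, 0, 0.01, 0, 0, -21, 1.748, -1.06, 0, 0.01, 0, 0, -21, 1.748, -1.06, 0, 0.01]' ; python3 - <<'E'
from h import *
rows([.47,-.075,.173],-90)
E
```

```text
t: 5.25
eef_pos: [0.5299, -0.1549, 0.1727]
tool_rot: [[-0.745, 0.668, -0.0], [0.668, 0.745, 0.0], [0.0, -0.0, -1.0]]
wrist_force: [0.3, 0.1, -1.5]
finger_gap: 0.0126
grip_force: 49.4
d [ 0.0979  0.0195 -0.0003] rot [array([-4.0000e-02, -1.0000e-02,  1.3812e+02]), array([ 0.000e+00, -3.000e-02, -4.188e+01])] eef [ 0.5299 -0.1549  0.1727] q6 16.9 t 5.25
```

```bash
python3 nudge.py '[0, 0, -20.95, 1.96, 0.39, 0, 0.01, 0, 0, -20.95, 1.96, 0.39, 0, 0.01, 0, 0, -20.95, 1.96, 0.39, 0, 0.01, 0, 0, -20.95, 1.96, 0.39, 0, 0.01, 0, 0, -20.95, 1.96, 0.39, 0, 0.01, 0, 0, -20.95, 1.96, 0.39, 0, 0.01, 0, 0, -20.95, 1.96, 0.39, 0, 0.01, 0, 0, -20.95, 1.96, 0.39, 0, 0.01]' ; python3 nudge.py '[0, 0, 0, 0, 0, 1, 0.01, 0, 0, 0, 0, 0, 2, 0.01, 0, 0, 0, 0, 0, 2.6, 0.01, 0, 0, 0, 0, 0, 3, 0.01, 0, 0, 0, 0, 0, 3.14, 0.01, 0, 0, 0, 0, 0, 3.22, 0.01, 0, 0, 0, 0, 0, 3.22, 0.01, 0, 0, 0, 0, 0, 3.22, 0.01]'; python3 -c "
from h import *
rows([.47,-.075,.0095])
snap('scene','s1.png'); cv2.imwrite('pics/s1c.png',cv2.resize(cv2.imread('pics/s1.png')[100:300,150:390],None,fx=2.5,fy=2.5))"
```

```text
t: 6.05
eef_pos: [0.4698, -0.0752, 0.1729]
tool_rot: [[-1.0, 0.0, -0.0], [0.0, 1.0, 0.0], [0.0, 0.0, -1.0]]
wrist_force: [-0.4, -0.0, -1.4]
finger_gap: 0.0127
grip_force: 49.4
t: 6.85
eef_pos: [0.4704, -0.0754, 0.013]
tool_rot: [[-1.0, -0.003, 0.002], [-0.003, 1.0, -0.001], [-0.002, -0.001, -1.0]]
wrist_force: [-0.3, 0.0, -1.5]
finger_gap: 0.0128
grip_force: 49.4
d [0.0004 0.0004 0.0035] rot [] eef [ 0.4704 -0.0754  0.013 ] q6 -19.4 t 6.85
```

View pics/s1c.png

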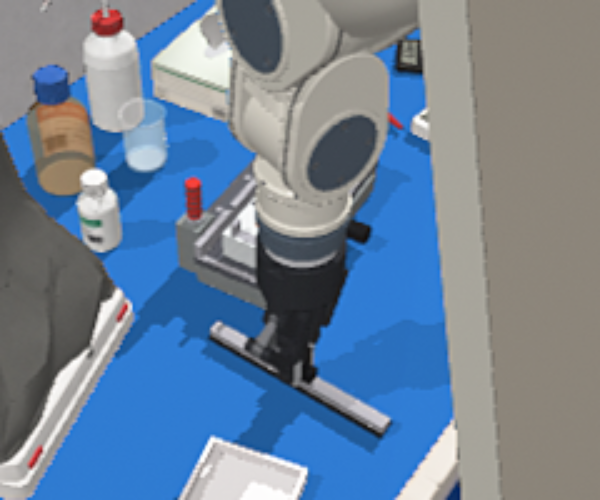

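The bar is held level just over the worktop. I'll lower it, release it and go for a second look at the stand.

```bash
python3 nudge.py '[0, 0, 0, 0, 0, 0.04, 0.01, 0, 0, 0, 0, 0, 0.08, 0.01, 0, 0, 0, 0, 0, 0.08, 0.01, 0, 0, 0, 0, 0, 0.08, 0.04, 0, 0, 0, 0, 0, 0.08, 0.04, 0, 0, 0, 0, 0, 0.08, 0.04]'; python3 nudge.py '[0, 0, 0, 0, 0, -0.6, 0.04, 0, 0, 0, 0, 0, -1.6, 0.04, 0, 0, 0, 0, 0, -2.6, 0.04, 0, 0, 0, 0, 0, -3.6, 0.02, 0, 0, 0, 0, 0, -4.8, 0.0, 0, 0, 0, 0, 0, -4.8, 0.0, 0, 0, 0, 0, 0, -4.8, 0.0]'; python3 -c "
from h import *
rows([.52,-.23,.25],96.4)"
```

```text
t: 7.5
eef_pos: [0.4698, -0.0751, 0.008]
tool_rot: [[-1.0, -0.003, 0.0], [-0.003, 1.0, -0.0], [-0.0, -0.0, -1.0]]
wrist_force: [-0.7, 0.3, 0.1]
finger_gap: 0.0398
grip_force: 0.0
t: 8.2
eef_pos: [0.4705, -0.0754, 0.2495]
tool_rot: [[-1.0, -0.003, 0.003], [-0.003, 1.0, -0.001], [-0.003, -0.001, -1.0]]
wrist_force: [1.1, -0.1, -0.8]
finger_gap: 0.0001
grip_force: 0.0
d [-4.900e-02 -1.548e-01 -1.000e-04] rot [array([-0.08,  0.19, -6.2 ]), array([2.900e-01, 1.200e-01, 1.738e+02])] eef [ 0.4705 -0.0754  0.2495] q6 -19.4 t 8.2
```

In the tool's units: -0.155 m is -3.1, -0.049 m is -0.98, -6.2 degrees is -3.1.

```bash
python3 nudge.py '[0, 0, -3.1, -0.98, -3.1, 0, 0, 0, 0, -3.1, -0.98, -3.1, 0, 0, 0, 0, -3.1, -0.98, -3.1, 0, 0, 0, 0, -3.1, -0.98, -3.1, 0, 0, 0, 0, -3.1, -0.98, -3.1, 0, 0, 0, 0, -3.1, -0.98, -3.1, 0, 0]'; python3 -c "
from h import *
im,c=snap('wrist','w2.png');cv2.imwrite('pics/w2b.png',cv2.resize(im[:300],(800,469),interpolation=cv2.INTER_CUBIC))
rows([.52,-.23,.25],96.4)"
```

```text
t: 8.8
eef_pos: [0.5186, -0.2292, 0.2464]
tool_rot: [[-0.994, -0.111, -0.002], [-0.111, 0.994, 0.002], [0.002, 0.002, -1.0]]
wrist_force: [0.0, 0.9, 0.9]
finger_gap: 0.0
grip_force: 0.0
d [-0.0012 -0.0014 -0.0029] rot [array([ 0.08, -0.08,  0.03]), array([ 1.3000e-01,  1.3000e-01, -1.7997e+02])] eef [ 0.5187 -0.2287  0.2471] q6 -38.7 t 8.85
```

View pics/w2b.png

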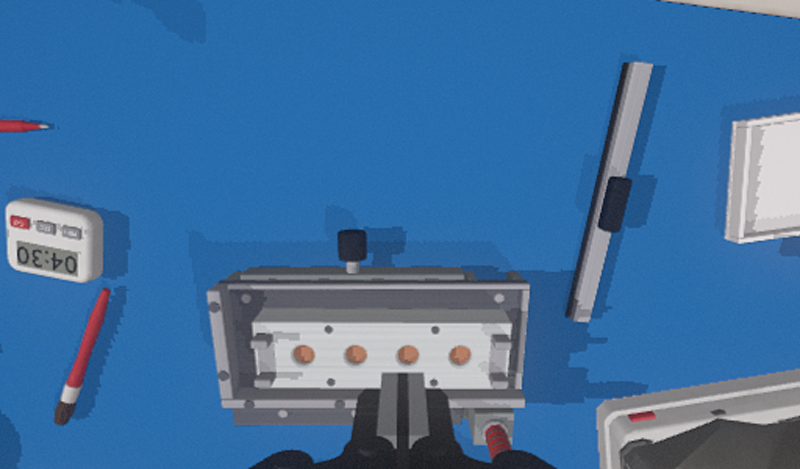

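The bar lies flat on the worktop at right, and the mould shows copper in all four holes, at (303..460,354). So there are four pucks. Now a quick check of the mould's offset.

```bash
cat > b.py <<'E'
from fit import *
c=load("w2.png"); k=lambda u,v:np.array([u/1.5625-.2,v/1.5625-.2])
A=slice(None)
S=fit(c,[((-.062,.134,.040),k(529,283),A),((-.062,-.102,.055),k(208,291),A)],[.609,-.258,.11])
M=fit(c,[((0,y,.0595),k(u,354.5),A) for y,u in((-.057,303),(-.019,355.5),(.019,408),(.057,460))]+[((-.026,-.092,.065),k(257,322),A),((-.026,.092,.065),k(512,323),A)],[.6,-.24,.11])
S=[.609,-.2584,.1117]
for p in(M,):
  cy,sy=np.cos(S[2]),np.sin(S[2]); print((np.array([[cy,sy],[-sy,cy]])@(p[:2]-S[:2])).round(4))
R=lambda x,y,z:rows(sw(S,S[2],(x,y,z)))
R(-.075,.024,.048);R(-.037,.024,.048)
print(ray(c,*k(614,204),.027))
E
python3 b.py
```

```text
[ 0.6086 -0.257   0.1171] yaw 6.71 res [ 1.2  0.1 -1.1  0.1]
[ 0.592  -0.2355  0.1057] yaw 6.06 res [ 1.4 -0.6  0.8 -0.5  0.1 -0.3 -0.2 -0.2 -3.   0.8 -0.4  1. ]
[-0.0144  0.0247]
d [-0.0117 -0.0159  0.199 ] rot [] eef [ 0.5187 -0.2287  0.2471] q6 -38.7 t 8.85
d [-0.0497 -0.0159  0.199 ] rot [] eef [ 0.5187 -0.2287  0.2471] q6 -38.7 t 8.85
[ 0.46860959 -0.07849341  0.027     ]
```

In the tool's units: 0.199 m is 3.98, 0.08 m is 1.6.

```bash
python3 nudge.py '[0, 0, 0, -0.12, -0.32, 0.8, 0, 0, 0, 0, -0.12, -0.32, 1.6, 0, 0, 0, 0, -0.12, -0.32, 2.4, 0, 0, 0, 0, -0.12, -0.32, 3.2, 0, 0, 0, 0, -0.12, -0.32, 3.8, 0, 0, 0, 0, -0.12, -0.32, 3.98, 0, 0, 0, 0, -0.12, -0.32, 3.98, 0, 0, 0, 0, -0.12, -0.32, 3.98, 0]'; for i in 1; do python3 nudge.py '[0, 0, 0, -0.16, 0, 0, 0, 0, 0, 0, -0.28, 0, 0, 0, 0, 0, 0, -0.36, 0, 0, 0, 0, 0, 0, -0.44, 0, 0, 0, 0, 0, 0, -0.52, 0, 0, 0, 0, 0, 0, -0.6, 0, 0, 0, 0, 0, 0, -0.64, 0, 0, 0, 0, 0, 0, -0.66, 0, 0, 0]'; done; python3 nudge.py '[0, 0, 0, -0.06, 0, 0, 0, 0, 0, 0, -0.12, 0, 0, 0, 0, 0, 0, -0.12, 0, 0, 0]'
```

```text
t: 9.65
eef_pos: [0.5278, -0.245, 0.0507]
tool_rot: [[-0.994, -0.112, 0.002], [-0.112, 0.994, -0.001], [-0.002, -0.001, -1.0]]
wrist_force: [-0.3, -0.4, 0.8]
finger_gap: -0.0
grip_force: 0.0
t: 10.45
eef_pos: [0.5585, -0.2416, 0.049]
tool_rot: [[-0.994, -0.111, -0.003], [-0.111, 0.994, -0.0], [0.003, -0.0, -1.0]]
wrist_force: [-10.2, -0.6, 6.3]
finger_gap: -0.0
grip_force: 4.5
t: 10.75
eef_pos: [0.5649, -0.2409, 0.049]
tool_rot: [[-0.994, -0.111, -0.002], [-0.111, 0.994, -0.0], [0.002, 0.0, -1.0]]
wrist_force: [-4.3, -1.1, 3.3]
finger_gap: -0.0
grip_force: 2.7
```

```bash
for i in 1 ; do python3 nudge.py '[0, 0, 0, -0.02, 0, 0, 0, 0, 0, 0, -0.04, 0, 0, 0, 0, 0, 0, -0.04, 0, 0, 0]' | grep -E "eef|wrist_f"; python3 nudge.py '[0, 0, 0, -0.02, 0, 0, 0, 0, 0, 0, -0.04, 0, 0, 0, 0, 0, 0, -0.04, 0, 0, 0]' | grep -E "eef|wrist_f";python3 nudge.py '[0, 0, 0, -0.02, 0, 0, 0, 0, 0, 0, -0.03, 0, 0, 0, 0, 0, 0, -0.03, 0, 0, 0]' | grep -E "eef|wrist_f"; done
```

```text
eef_pos: [0.5665, -0.2407, 0.049]
wrist_force: [-6.2, -1.8, 4.1]
eef_pos: [0.5685, -0.2405, 0.0489]
wrist_force: [-7.7, -0.5, 4.5]
eef_pos: [0.5697, -0.2403, 0.0489]
wrist_force: [-8.2, -0.7, 5.6]
```

```bash
 python3 nudge.py '[0, 0, 0, -0.02, 0, 0, 0, 0, 0, 0, -0.04, 0, 0, 0, 0, 0, 0, -0.04, 0, 0, 0]' | grep -E "eef|wrist_f"; python3 nudge.py '[0, 0, 0, -0.02, 0, 0, 0, 0, 0, 0, -0.02, 0, 0, 0, 0, 0, 0, -0.02, 0, 0, 0]' | grep -E "eef|wrist_f"
```

```text
eef_pos: [0.5698, -0.2402, 0.0489]
wrist_force: [-16.9, -1.0, 11.4]
eef_pos: [0.5699, -0.2401, 0.0489]
wrist_force: [-20.9, -3.1, 12.6]
```

```bash
 python3 nudge.py '[0, 0, 0, 0.3, 0, 0, 0, 0, 0, 0, 0.3, 0, -1, 0, 0, 0, 0, 0.3, 0, -2, 0, 0, 0, 0, 0.3, 0, -2, 0, 0, 0, 0, 0.3, 0, -2, 0]' | grep -E "eef|wrist_f"; cat > g.py <<'E'
import sys
from h import *
S=[.609,-.2584,.1117]
a=[float(v) for v in sys.argv[1:]]
rows(sw(S,S[2],a[:3]), a[3]+6.4 if len(a)>3 else None)
E
python3 g.py -.006 .155 .149; python3 g.py -.006 .155 .05 90
```

```text
eef_pos: [0.5599, -0.2419, 0.1504]
wrist_force: [-1.3, 0.5, 0.4]
d [-0.0409  0.1331  0.0013] rot [] eef [ 0.5599 -0.2419  0.1504] q6 -37.6 t 12.75
d [-0.0407  0.1333  0.1003] rot [array([-0.1 ,  0.13, -0.01]), array([2.0000e-01, 1.5000e-01, 1.7999e+02])] eef [ 0.5599 -0.2419  0.1504] q6 -37.6 t 12.75
```

```bash
 python3 nudge.py '[0, 0, 0, -0.4, 1, 0, 0, 0, 0, 0, -0.8, 2, 0, 0, 0, 0, 0, -0.82, 2.68, 0, 0, 0, 0, 0, -0.82, 2.68, 0, 0, 0, 0, 0, -0.82, 2.68, 1, 0, 0, 0, 0, -0.82, 2.68, 2, 0, 0, 0, 0, -0.82, 2.68, 2, 0, 0, 0, 0, -0.82, 2.68, 2, 0]' | grep -E "eef|wrist_f"; python3 nudge.py '[0, 0, 0, 0, -0.2, 0, 0, 0, 0, 0, 0, -0.32, 0, 0, 0, 0, 0, 0, -0.4, 0, 0, 0, 0, 0, 0, -0.48, 0, 0, 0, 0, 0, 0, -0.56, 0, 0, 0, 0, 0, 0, -0.64, 0, 0, 0, 0, 0, 0, -0.7, 0, 0]' | grep -E "eef|wrist_f"; python3 nudge.py '[0, 0, 0, 0, -0.06, 0, 0, 0, 0, 0, 0, -0.12, 0, 0, 0, 0, 0, 0, -0.12, 0, 0]' | grep -E "eef|wrist_f";python3 g.py -.006 .106 .05
```

```text
eef_pos: [0.5845, -0.104, 0.0487]
wrist_force: [0.3, 0.6, 1.1]
eef_pos: [0.5891, -0.1373, 0.0498]
wrist_force: [-1.5, 9.3, 6.8]
eef_pos: [0.5897, -0.1435, 0.0497]
wrist_force: [-0.9, 5.8, 5.3]
d [-0.0003 -0.0103 -0.0003] rot [] eef [ 0.5897 -0.1435  0.0497] q6 -28.1 t 14.55
```

```bash
for i in 1; do python3 nudge.py '[0, 0, 0, 0, -0.06, 0, 0, 0, 0, 0, 0, -0.1, 0, 0, 0, 0, 0, 0, -0.1, 0, 0]' | grep -E "eef|wrist_f"; python3 nudge.py '[0, 0, 0, 0, -0.02, 0, 0, 0, 0, 0, 0, -0.06, 0, 0, 0, 0, 0, 0, -0.06, 0, 0]' | grep -E "eef|wrist_f"; python3 nudge.py '[0, 0, 0, 0, -0.02, 0, 0, 0, 0, 0, 0, -0.04, 0, 0, 0, 0, 0, 0, -0.04, 0, 0]' | grep -E "eef|wrist_f"; done;python3 g.py -.006 .106 .05
```

```text
eef_pos: [0.5902, -0.1483, 0.0497]
wrist_force: [-1.7, 6.5, 5.0]
eef_pos: [0.5906, -0.1512, 0.0497]
wrist_force: [-1.6, 7.9, 6.3]
eef_pos: [0.5908, -0.1531, 0.0497]
wrist_force: [-1.3, 8.7, 6.7]
d [-0.0004 -0.0007 -0.0003] rot [] eef [ 0.5908 -0.1531  0.0497] q6 -28.9 t 15.45
```

```bash
for i in 1; do python3 nudge.py '[0, 0, 0, 0, -0.04, 0, 0, 0, 0, 0, 0, -0.04, 0, 0, 0, 0, 0, 0, -0.04, 0, 0]' | grep -E "eef|wrist_f"; python3 nudge.py '[0, 0, 0, 0, -0.02, 0, 0, 0, 0, 0, 0, -0.02, 0, 0, 0, 0, 0, 0, -0.02, 0, 0]' | grep -E "eef|wrist_f"; python3 nudge.py '[0, 0, 0, 0, -0.02, 0, 0, 0, 0, 0, 0, -0.02, 0, 0, 0, 0, 0, 0, -0.02, 0, 0]' | grep -E "eef|wrist_f"; done;python3 g.py -.006 .106 .05
```

```text
eef_pos: [0.5908, -0.1538, 0.0497]
wrist_force: [-1.4, 13.1, 7.6]
eef_pos: [0.5908, -0.1539, 0.0497]
wrist_force: [-1.7, 17.2, 8.7]
eef_pos: [0.5908, -0.154, 0.0496]
wrist_force: [-1.5, 22.1, 10.4]
d [-0.0005  0.0002 -0.0004] rot [] eef [ 0.5908 -0.154   0.0496] q6 -29.3 t 16.35
```

```bash
 python3 nudge.py '[0, 0, 0, 0, 0.4, 0, 0, 0, 0, 0, 0, 0.7, 0, 0, 0, 0, 0, 0, 0.8, -1, 0, 0, 0, 0, 0, 0.8, -2, 0, 0, 0, 0, 0, 0.8, -2, 0, 0, 0, 0, 0, 0.8, -2, 0]' | grep -E "eef|wrist_f"; python3 g.py -.055 0 .149; python3 g.py -.055 0 .05 90
```

```text
eef_pos: [0.5873, -0.1185, 0.1504]
wrist_force: [-1.2, 0.3, -0.9]
d [ 0.0491 -0.1415  0.0015] rot [] eef [ 0.5873 -0.1185  0.1504] q6 -25.8 t 16.95
d [ 0.0493 -0.1413  0.1005] rot [array([-0.09,  0.14,  0.02]), array([-2.3000e-01, -1.5000e-01, -1.7998e+02])] eef [ 0.5873 -0.1185  0.1504] q6 -25.8 t 16.95
```

```bash
 python3 nudge.py '[0, 0, 0, 0.98, -1, 0, 0, 0, 0, 0, 0.98, -2, 0, 0, 0, 0, 0, 0.98, -2.83, 0, 0, 0, 0, 0, 0.98, -2.83, 0, 0, 0, 0, 0, 0.98, -2.83, 1, 0, 0, 0, 0, 0.98, -2.83, 2, 0, 0, 0, 0, 0.98, -2.83, 2, 0, 0, 0, 0, 0.98, -2.83, 2, 0]' | grep -E "eef|wrist_f"; python3 nudge.py '[0, 0, 0, -0.2, 0, 0, 0, 0, 0, 0, -0.3, 0, 0, 0, 0, 0, 0, -0.34, 0, 0, 0, 0, 0, 0, -0.36, 0, 0, 0, 0, 0, 0, -0.36, 0, 0, 0]' | grep -E "eef|wrist_f"; python3 nudge.py '[0, 0, 0, -0.03, 0, 0, 0, 0, 0, 0, -0.03, 0, 0, 0]' | grep -E "eef|wrist_f";python3 g.py -.037 0 .05
```

```text
eef_pos: [0.5529, -0.2639, 0.0475]
wrist_force: [-0.0, -0.3, 0.7]
eef_pos: [0.5719, -0.2627, 0.0493]
wrist_force: [-0.1, -0.5, 0.4]
eef_pos: [0.5723, -0.2626, 0.0491]
wrist_force: [-5.4, 0.6, 3.7]
d [ 0.      0.0001 -0.0009] rot [] eef [ 0.5723 -0.2626  0.0491] q6 -38.6 t 18.45
```

In the tool's units: -0.0015 m is -0.03.

```bash
python3 nudge.py '[0, 0, 0, -0.03, 0, 0, 0, 0, 0, 0, -0.03, 0, 0, 0]' | grep -E "eef|wrist_f"; python3 nudge.py '[0, 0, 0, -0.03, 0, 0, 0, 0, 0, 0, -0.03, 0, 0, 0]' | grep -E "eef|wrist_f";python3 g.py -.037 0 .05
python3 nudge.py '[0, 0, 0, 0.3, 0, 0, 0, 0, 0, 0, 0.6, 0, 0, 0, 0, 0, 0, 1, 0, -1, 0.04, 0, 0, 0, 1, 0, -2, 0.04, 0, 0, 0, 1, 0, -3, 0.04, 0, 0, 0, 1, 0, -3.6, 0.04, 0, 0, 0, 1, 0, -3.6, 0.04]' | grep -E "eef|wrist_f"
python3 -c "
from h import *
im,c=snap('wrist','w3.png');cv2.imwrite('pics/w3b.png',cv2.resize(im[130:330,100:400],(800,533),interpolation=cv2.INTER_CUBIC))"
```

```text
eef_pos: [0.5724, -0.2625, 0.0492]
wrist_force: [-11.2, 0.1, 7.1]
eef_pos: [0.5724, -0.2625, 0.0491]
wrist_force: [-18.2, -2.9, 12.0]
d [ 0.0002  0.     -0.0009] rot [] eef [ 0.5724 -0.2625  0.0491] q6 -38.5 t 18.85
eef_pos: [0.5278, -0.2689, 0.2345]
wrist_force: [0.5, -0.5, -0.2]
```

View pics/w3b.png

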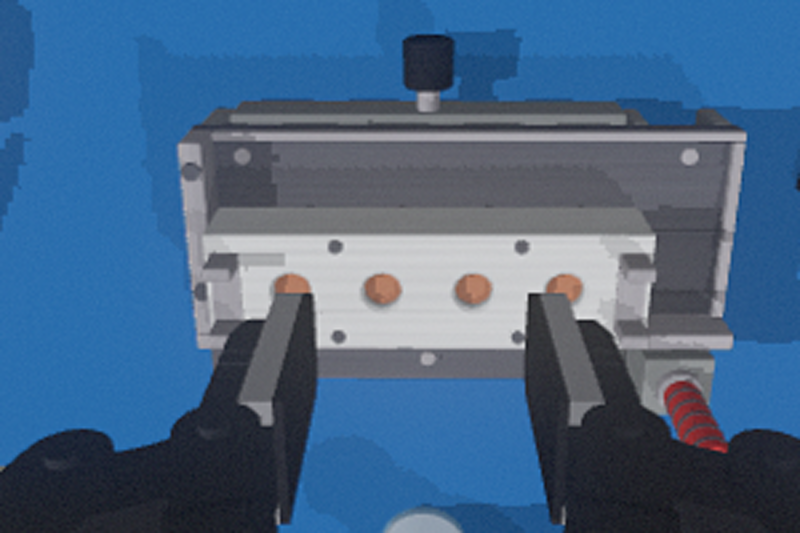

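The mould sits against both fences, with holes at (292,289), (382,289), (473,289), (565,289). I'll compare the holes and pin with the fitted stand pose.

```bash
python3 - <<'E'
from h import *
c=load("w3.png");S=[.609,-.2584,.1117]
for y,u in((-.057,292),(-.019,382),(.019,473),(.057,565)):
    X=sw(S,S[2],(0,y,.062)); uv=proj(c,X); p=ray(c,u/2.667+100,289/2.667+130,.062); print((proj(c,X)-[100,130])*2.667, "diff mm",((p-X)*1000).round(1))
for y,u,v in ((.109,676,380),):  # pin collar at z=.067
    X=sw(S,S[2],(.048,y,.067)); print((proj(c,X)-[100,130])*2.667)
E
python3 g.py .048 .109 .20 90
```

```text
[289.89435031 287.95128642] diff mm [0.4 0.9 0. ]
[380.23819283 288.21530584] diff mm [0.3 0.8 0. ]
[470.71474141 288.47971307] diff mm [0.1 1.  0. ]
[561.32428867 288.74450898] diff mm [-0.1  1.6  0. ]
[677.38141172 393.85164402]
d [-0.1302  0.11    0.0317] rot [array([-0.18,  0.22, -0.01]), array([  0.34,   0.29, 179.99])] eef [ 0.5272 -0.2684  0.2315] q6 -41.5 t 19.6
```

Units first: shifts go in units of 50 mm and turns go in units of 2 degrees. So 0.03 m is 0.6, -0.13 m is -2.6.

```bash
python3 nudge.py '[0, 0, 0, -0.9, 0.8, 0, 0.05, 0, 0, 0, -1.8, 1.6, 0, 0.05, 0, 0, 0, -2.6, 2.2, 0.6, 0.05, 0, 0, 0, -2.6, 2.2, 0.6, 0.05, 0, 0, 0, -2.6, 2.2, 0.6, 0.05, 0, 0, 0, -2.6, 2.2, 0.6, 0.05]' | grep -E "eef|wrist_f"; python3 g.py .048 .109 .074 90
```

```text
eef_pos: [0.643, -0.1435, 0.1972]
wrist_force: [0.5, -0.1, 0.4]
d [-0.0017 -0.0016  0.1232] rot [array([ 0.07, -0.16,  0.07]), array([ 2.5000e-01,  1.0000e-01, -1.7993e+02])] eef [ 0.643  -0.1435  0.1972] q6 -26.3 t 20.2
```

In the tool's units: 0.123 m is 2.46, 0.11 m is 2.2.

```bash
python3 nudge.py '[0, 0, 0, 0, 0, 0.6, 0.04, 0, 0, 0, 0, 0, 1.2, 0.04, 0, 0, 0, 0, 0, 1.8, 0.04, 0, 0, 0, 0, 0, 2.2, 0.04, 0, 0, 0, 0, 0, 2.46, 0.04, 0, 0, 0, 0, 0, 2.46, 0.04, 0, 0, 0, 0, 0, 2.46, 0.04]' | grep -E "eef|wrist_f"; python3 g.py .048 .109 .074 90
```

```text
eef_pos: [0.6436, -0.1448, 0.0769]
wrist_force: [-0.2, 1.1, 0.8]
d [-0.001  -0.0001  0.0029] rot [array([-0.03,  0.05, -0.05]), array([7.0000e-02, 4.0000e-02, 1.7995e+02])] eef [ 0.6436 -0.1448  0.0769] q6 -26.3 t 20.9
```

In the tool's units: 0.003 m is 0.06, -0.001 m is -0.02.

```bash
python3 nudge.py '[0, 0, 0, -0.02, 0, 0.06, 0.04, 0, 0, 0, -0.02, 0, 0.06, 0.0, 0, 0, 0, -0.02, 0, 0.06, 0.0, 0, 0, 0, -0.02, 0, 0.06, 0.0, 0, 0, 0, -0.02, 0, 0.06, 0.0, 0, 0, 0, -0.02, 0, 0.06, 0.0, 0, 0, 0, -0.02, 0, 0.06, 0.0, 0, 0, 0, -0.02, 0, 0.06, 0.0]' 80; python3 g.py .048 .109 .074 90
```

```text
t: 21.7
eef_pos: [0.6448, -0.144, 0.0738]
tool_rot: [[-0.994, -0.112, 0.001], [-0.112, 0.994, -0.0], [-0.001, -0.001, -1.0]]
wrist_force: [-1.1, 0.7, 4.8]
finger_gap: 0.0142
grip_force: 77.8
d [ 0.0003 -0.0007 -0.0002] rot [array([-0.03,  0.06,  0.  ]), array([-1.0e-01, -5.0e-02, -1.8e+02])] eef [ 0.6448 -0.144   0.0738] q6 -26.3 t 21.7
```

```bash
sed -i 's/-.2584/-.2579/' g.py; python3 nudge.py '[0, 0, 0, 0, 0, -0.4, 0, 0, 0, 0, 0, 0, -0.8, 0, 0, 0, 0, 0, 0, -1.2, 0, 0, 0, 0, 0, 0, -1.6, 0, 0, 0, 0, 0, 0, -1.6, 0, 0, 0, 0, 0, 0, -1.6, 0]' ; python3 g.py 0 .057 .154 90
```

```text
t: 22.3
eef_pos: [0.6444, -0.1439, 0.1527]
tool_rot: [[-0.994, -0.112, 0.0], [-0.112, 0.994, -0.0], [-0.0, -0.0, -1.0]]
wrist_force: [-0.8, -0.2, -0.5]
finger_gap: 0.0143
grip_force: 77.9
d [ 0.0479 -0.0523 -0.0013] rot [array([-0.  ,  0.01,  0.  ]), array([-1.0e-02, -0.0e+00, -1.8e+02])] eef [ 0.6444 -0.1439  0.1527] q6 -26.3 t 22.3
```

In the tool's units: -0.052 m is -1.04, 0.048 m is 0.96.

```bash
python3 nudge.py '[0, 0, 0, 0.48, -0.52, 0, 0, 0, 0, 0, 0.96, -1.04, 0, 0, 0, 0, 0, 0.96, -1.04, 0, 0, 0, 0, 0, 0.96, -1.04, 0, 0, 0, 0, 0, 0.96, -1.04, 0, 0]'|grep eef; python3 g.py 0 .057 .086;  python3 nudge.py '[0, 0, 0, 0, 0, 0.3, 0, 0, 0, 0, 0, 0, 0.6, 0, 0, 0, 0, 0, 0, 0.72, 0, 0, 0, 0, 0, 0, 0.72, 0, 0, 0, 0, 0, 0, 0.72, 0]'; python3 g.py 0 .057 .086
```

```text
eef_pos: [0.6026, -0.2005, 0.1522]
d [-0.     -0.0008  0.0662] rot [] eef [ 0.6026 -0.2005  0.1522] q6 -32.4 t 22.8
t: 23.3
eef_pos: [0.603, -0.2006, 0.1173]
tool_rot: [[-0.994, -0.112, 0.0], [-0.112, 0.994, -0.0], [-0.0, -0.0, -1.0]]
wrist_force: [-0.3, 0.2, 0.4]
finger_gap: 0.0141
grip_force: 78.0
d [ 0.0004 -0.0006  0.0313] rot [] eef [ 0.603  -0.2006  0.1173] q6 -32.4 t 23.3
```

```bash
python3 nudge.py '[0, 0, 0, 0, 0, 0.08, 0, 0, 0, 0, 0, 0, 0.16, 0, 0, 0, 0, 0, 0, 0.24, 0, 0, 0, 0, 0, 0, 0.24, 0]'|grep -E 'eef|wrist_f';  python3 nudge.py '[0, 0, 0, 0, 0, 0.08, 0, 0, 0, 0, 0, 0, 0.16, 0, 0, 0, 0, 0, 0, 0.24, 0, 0, 0, 0, 0, 0, 0.32, 0, 0, 0, 0, 0, 0, 0.4, 0, 0, 0, 0, 0, 0, 0.42, 0, 0, 0, 0, 0, 0, 0.42, 0]'; python3 g.py 0 .057 .086
```

```text
eef_pos: [0.6023, -0.2009, 0.1045]
wrist_force: [-1.2, 0.2, 0.2]
t: 24.4
eef_pos: [0.6025, -0.2009, 0.0837]
tool_rot: [[-0.994, -0.111, -0.0], [-0.111, 0.994, 0.0], [0.0, 0.0, -1.0]]
wrist_force: [-0.5, -0.0, -0.5]
finger_gap: 0.0142
grip_force: 77.9
d [-0.0002 -0.0004 -0.0023] rot [] eef [ 0.6025 -0.2009  0.0837] q6 -32.4 t 24.4
```

In the tool's units: -0.045 m is -0.9, -0.038 m is -0.76.

```bash
python3 nudge.py '[0, 0, 0, 0, 0, -0.4, 0, 0, 0, 0, 0, 0, -0.9, 0, 0, 0, 0, 0, 0, -0.9, 0, 0, 0, 0, 0, -0.4, -0.9, 0, 0, 0, 0, 0, -0.76, -0.9, 0, 0, 0, 0, 0, -0.76, -0.9, 0, 0, 0, 0, 0, -0.76, -0.9, 0]'|grep eef; python3 g.py 0 .019 .086;  python3 nudge.py '[0, 0, 0, 0, 0, 0.2, 0, 0, 0, 0, 0, 0, 0.28, 0, 0, 0, 0, 0, 0, 0.36, 0, 0, 0, 0, 0, 0, 0.44, 0, 0, 0, 0, 0, 0, 0.5, 0, 0, 0, 0, 0, 0, 0.56, 0, 0, 0, 0, 0, 0, 0.56, 0]'|grep -E 'eef|wrist_f'; python3 nudge.py '[0, 0, 0, 0, 0, 0.1, 0, 0, 0, 0, 0, 0, 0.2, 0, 0, 0, 0, 0, 0, 0.3, 0, 0, 0, 0, 0, 0, 0.36, 0, 0, 0, 0, 0, 0, 0.36, 0]'; python3 g.py 0 .019 .086
```

```text
eef_pos: [0.6064, -0.2397, 0.1279]
d [-0.0006  0.0006  0.0419] rot [] eef [ 0.6064 -0.2397  0.1279] q6 -35.2 t 25.1
eef_pos: [0.6065, -0.2383, 0.1003]
wrist_force: [-0.0, 0.4, -0.4]
t: 26.3
eef_pos: [0.6065, -0.2386, 0.0823]
tool_rot: [[-0.994, -0.111, -0.001], [-0.111, 0.994, 0.001], [0.001, 0.001, -1.0]]
wrist_force: [0.4, -0.9, -0.2]
finger_gap: 0.0143
grip_force: 78.2
d [-0.0003 -0.0004 -0.0037] rot [] eef [ 0.6065 -0.2386  0.0823] q6 -35.2 t 26.3
```

In the tool's units: -0.045 m is -0.9, -0.038 m is -0.76.

```bash
python3 nudge.py '[0, 0, 0, 0, 0, -0.4, 0, 0, 0, 0, 0, 0, -0.9, 0, 0, 0, 0, 0, 0, -0.9, 0, 0, 0, 0, 0, -0.4, -0.9, 0, 0, 0, 0, 0, -0.76, -0.9, 0, 0, 0, 0, 0, -0.76, -0.9, 0, 0, 0, 0, 0, -0.76, -0.9, 0]'|grep eef; python3 g.py 0 -.019 .086;  python3 nudge.py '[0, 0, 0, 0, 0, 0.2, 0, 0, 0, 0, 0, 0, 0.28, 0, 0, 0, 0, 0, 0, 0.36, 0, 0, 0, 0, 0, 0, 0.36, 0]'|grep -E 'eef|wrist_f'; python3 nudge.py '[0, 0, 0, 0, 0, 0.08, 0, 0, 0, 0, 0, 0, 0.16, 0, 0, 0, 0, 0, 0, 0.24, 0, 0, 0, 0, 0, 0, 0.36, 0, 0, 0, 0, 0, 0, 0.48, 0, 0, 0, 0, 0, 0, 0.56, 0, 0, 0, 0, 0, 0, 0.56, 0]'; python3 g.py 0 -.019 .086
```

```text
eef_pos: [0.6106, -0.2775, 0.1269]
d [-0.0006  0.0006  0.0409] rot [] eef [ 0.6106 -0.2775  0.1269] q6 -37.9 t 27.0
eef_pos: [0.6108, -0.2755, 0.1095]
wrist_force: [-0.7, 1.9, 0.7]
t: 28.1
eef_pos: [0.6106, -0.2763, 0.081]
tool_rot: [[-0.994, -0.111, -0.001], [-0.111, 0.994, 0.001], [0.001, 0.001, -1.0]]
wrist_force: [1.4, -0.1, -0.6]
finger_gap: 0.0139
grip_force: 78.0
d [-0.0004 -0.0005 -0.005 ] rot [] eef [ 0.6106 -0.2763  0.081 ] q6 -37.9 t 28.1
```

```bash
python3 nudge.py '[0, 0, 0, 0, 0, -0.4, 0, 0, 0, 0, 0, 0, -0.9, 0, 0, 0, 0, 0, 0, -0.9, 0, 0, 0, 0, 0, -0.4, -0.9, 0, 0, 0, 0, 0, -0.76, -0.9, 0, 0, 0, 0, 0, -0.76, -0.9, 0, 0, 0, 0, 0, -0.76, -0.9, 0]'|grep eef; python3 g.py 0 -.057 .086;  python3 nudge.py '[0, 0, 0, 0, 0, 0.2, 0, 0, 0, 0, 0, 0, 0.28, 0, 0, 0, 0, 0, 0, 0.36, 0, 0, 0, 0, 0, 0, 0.36, 0]'|grep -E 'eef|wrist_f'; python3 nudge.py '[0, 0, 0, 0, 0, 0.08, 0, 0, 0, 0, 0, 0, 0.16, 0, 0, 0, 0, 0, 0, 0.24, 0, 0, 0, 0, 0, 0, 0.36, 0, 0, 0, 0, 0, 0, 0.48, 0, 0, 0, 0, 0, 0, 0.56, 0, 0, 0, 0, 0, 0, 0.56, 0]'; python3 g.py 0 -.057 .086
```

```text
eef_pos: [0.615, -0.3147, 0.1261]
d [-0.0005  0.0001  0.0401] rot [] eef [ 0.615  -0.3147  0.1261] q6 -40.4 t 28.8
eef_pos: [0.6151, -0.313, 0.1086]
wrist_force: [0.2, 2.4, 1.5]
t: 29.9
eef_pos: [0.6149, -0.3141, 0.08]
tool_rot: [[-0.994, -0.111, -0.001], [-0.111, 0.994, 0.001], [0.001, 0.001, -1.0]]
wrist_force: [0.3, 0.1, -0.7]
finger_gap: 0.0143
grip_force: 78.1
d [-0.0004 -0.0005 -0.006 ] rot [] eef [ 0.6149 -0.3141  0.08  ] q6 -40.4 t 29.9
```

```bash
python3 nudge.py '[0, 0, 0, 0, 0, -0.6, 0, 0, 0, 0, 0, 0, -1.2, 0, 0, 0, 0, 0, 0, -1.8, 0, 0, 0, 0, 0, 0, -1.8, 0, 0, 0, 0, 0, 0, -1.8, 0]'|grep eef; python3 g.py .048 .109 .165 90
python3 -c "
from h import *
im,c=snap('wrist','w4.png');cv2.imwrite('pics/w4b.png',cv2.resize(im[80:384,80:480],(790,600),interpolation=cv2.INTER_CUBIC))"
```

```text
eef_pos: [0.6155, -0.3144, 0.1717]
d [-0.0478  0.1659  0.0066] rot [array([-0.06,  0.07, -0.  ]), array([1.1e-01, 1.0e-01, 1.8e+02])] eef [ 0.6155 -0.3144  0.1717] q6 -40.4 t 30.4
```

View pics/w4b.png

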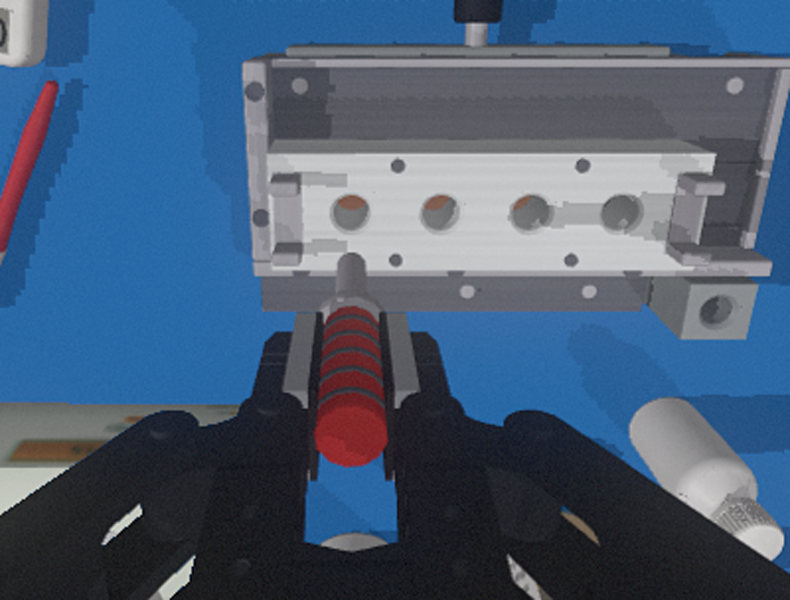

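All four holes are open, with copper visible in the drawer below. The pin is upright in the hand, its tip at (350,257). I'll check its length in the grip and carry it back to the hole.

```bash
python3 - <<'E'
from h import *
c=load("w4.png");e=np.array([.6155,-.3144,.1717])
for d in(.040,.046,.052): print(d,(proj(c,e-[0,0,d])-80)*1.975)
E
python3 nudge.py '[0, 0, 0, -0.4, 0.8, 0, 0, 0, 0, 0, -0.8, 1.6, 0, 0, 0, 0, 0, -0.96, 2.4, 0, 0, 0, 0, 0, -0.96, 3, 0, 0, 0, 0, 0, -0.96, 3.32, 0, 0, 0, 0, 0, -0.96, 3.32, 0, 0, 0, 0, 0, -0.96, 3.32, 0, 0]'
python3 g.py .048 .109 .074 90
```

```text
0.04 [350.21554049 280.07780067]
0.046 [350.25638008 272.50106731]
0.052 [350.29502579 265.3313511 ]
t: 31.15
eef_pos: [0.6444, -0.1445, 0.1705]
tool_rot: [[-0.994, -0.111, -0.001], [-0.111, 0.994, -0.0], [0.001, -0.0, -1.0]]
wrist_force: [0.0, -0.7, -0.2]
finger_gap: 0.0142
grip_force: 78.2
d [-0.0003  0.0003  0.0965] rot [array([-0.01, -0.04,  0.  ]), array([ 6.0e-02, -1.0e-02, -1.8e+02])] eef [ 0.6444 -0.1445  0.1705] q6 -26.3 t 31.15
```

In the tool's units: 0.055 m is 1.1, 0.04 m is 0.8.

```bash
python3 nudge.py '[0, 0, 0, -0.006, 0.006, 0.4, 0, 0, 0, 0, -0.006, 0.006, 0.8, 0, 0, 0, 0, -0.006, 0.006, 1.1, 0, 0, 0, 0, -0.006, 0.006, 1.1, 0]'|grep -E 'eef|wrist_f'; python3 nudge.py '[0, 0, 0, 0, 0, 0.2, 0, 0, 0, 0, 0, 0, 0.4, 0, 0, 0, 0, 0, 0, 0.6, 0, 0, 0, 0, 0, 0, 0.74, 0, 0, 0, 0, 0, 0, 0.82, 0, 0, 0, 0, 0, 0, 0.82, 0]'; python3 g.py .048 .109 .074
```

```text
eef_pos: [0.6436, -0.145, 0.1134]
wrist_force: [1.0, -0.3, -0.3]
t: 32.15
eef_pos: [0.6446, -0.1435, 0.0746]
tool_rot: [[-0.994, -0.112, -0.001], [-0.112, 0.994, 0.0], [0.0, 0.0, -1.0]]
wrist_force: [-0.8, -0.3, -0.1]
finger_gap: 0.0142
grip_force: 78.4
d [ 0.0001 -0.0007  0.0006] rot [] eef [ 0.6446 -0.1435  0.0746] q6 -26.2 t 32.15
```

Inserted (the tip is about 40 mm deep). I'll release, rise and go to the knob.

```bash
python3 nudge.py '[0, 0, 0, 0, 0, 0, 0.04, 0, 0, 0, 0, 0, 0, 0.04, 0, 0, 0, 0, 0, 0, 0.04, 0, 0, 0, 0, 0, -0.4, 0.04, 0, 0, 0, 0, 0, -1.2, 0.04, 0, 0, 0, 0, 0, -2, 0.04, 0, 0, 0, 0, 0, -2.4, 0.04, 0, 0, 0, 0, 0, -2.4, 0.04]'; python3 g.py -.094 0 .195 90;python3 g.py -.094 0 .01 90
```

```text
t: 32.95
eef_pos: [0.646, -0.144, 0.199]
tool_rot: [[-0.994, -0.111, 0.006], [-0.111, 0.994, -0.002], [-0.006, -0.003, -1.0]]
wrist_force: [0.1, -0.1, -0.6]
finger_gap: 0.0401
grip_force: 0.0
d [ 0.1435 -0.109   0.0035] rot [array([-0.16,  0.33,  0.  ]), array([  -0.52,   -0.25, -180.  ])] eef [ 0.646 -0.144  0.199] q6 -26.2 t 32.95
d [ 0.1446 -0.1085  0.1885] rot [array([-0.16,  0.33,  0.  ]), array([  -0.52,   -0.25, -180.  ])] eef [ 0.646 -0.144  0.199] q6 -26.2 t 32.95
```

In the tool's units: -0.09 m is -1.8, 0.08 m is 1.6.

```bash
python3 nudge.py '[0, 0, 0, 0.8, -0.6, 0, 0.045, 0, 0, 0, 1.6, -1.2, 0, 0.045, 0, 0, 0, 2.4, -1.8, 0, 0.045, 0, 0, 0, 2.79, -2.18, 0.4, 0.045, 0, 0, 0, 2.79, -2.18, 1.2, 0.045, 0, 0, 0, 2.79, -2.18, 2, 0.045, 0, 0, 0, 2.79, -2.18, 2.2, 0.045, 0, 0, 0, 2.79, -2.18, 2.2, 0.045]'|grep -E 'eef|wrist_f'; python3 g.py -.090 0 .007 90
```

```text
eef_pos: [0.5174, -0.2668, 0.0835]
wrist_force: [-0.5, 0.2, -0.1]
d [-0.0023 -0.0016  0.0765] rot [array([ 0.15, -0.16,  0.  ]), array([   0.26,    0.23, -180.  ])] eef [ 0.5174 -0.2668  0.0835] q6 -41.9 t 33.75
```

```bash
python3 nudge.py '[0, 0, 0, -0.02, 0, 0.6, 0.045, 0, 0, 0, -0.02, 0, 1.2, 0.045, 0, 0, 0, -0.02, 0, 1.52, 0.045, 0, 0, 0, -0.02, 0, 1.52, 0.045, 0, 0, 0, -0.02, 0, 1.52, 0.045]'|grep -E 'eef|wrist_f'; python3 g.py -.090 0 .007 90; python3 nudge.py '[0, 0, 0, 0, 0, 0, 0, 0, 0, 0, 0, 0, 0, 0, 0, 0, 0, 0, 0, 0, 0, 0, 0, 0, 0, 0, 0, 0, 0, 0, 0, 0, 0, 0, 0, 0, 0, 0, 0, 0, 0, 0]' 40
```

```text
eef_pos: [0.5203, -0.2678, 0.0107]
wrist_force: [0.2, 0.5, 0.9]
d [ 0.0008 -0.0001  0.0037] rot [array([-0.08,  0.08,  0.03]), array([-1.3000e-01, -1.2000e-01, -1.7997e+02])] eef [ 0.5203 -0.2678  0.0107] q6 -41.9 t 34.25
t: 34.85
eef_pos: [0.5202, -0.2677, 0.0109]
tool_rot: [[-0.994, -0.112, 0.003], [-0.112, 0.994, -0.001], [-0.002, -0.002, -1.0]]
wrist_force: [0.6, 1.2, 7.1]
finger_gap: 0.0207
grip_force: 38.8
```

```bash
python3 nudge.py '[0, 0, 0, 0.3, 0, 0, 0, 0, 0, 0, 0.6, 0, 0, 0, 0, 0, 0, 0.9, 0, 0, 0, 0, 0, 0, 1.2, 0, 0, 0, 0, 0, 0, 1.5, 0, 0, 0, 0, 0, 0, 1.8, 0, 0, 0, 0, 0, 0, 2, 0, 0, 0, 0, 0, 0, 2.14, 0, 0, 0]'; python3 nudge.py '[0, 0, 0, 0, 0, 0, 0, 0, 0, 0, 0, 0, 0, 0, 0, 0, 0, 0, 0, 0, 0.045, 0, 0, 0, 0, 0, 0, 0.045, 0, 0, 0, 0, 0, 0, 0.045, 0, 0, 0, 0, 0, -1, 0.045, 0, 0, 0, 0, 0, -2, 0.045, 0, 0, 0, 0, 0, -2, 0.045]'; python3 g.py -.11 0 .25 90
```

```text
t: 35.65
eef_pos: [0.4134, -0.2798, 0.0108]
tool_rot: [[-0.994, -0.111, 0.003], [-0.111, 0.994, -0.001], [-0.003, -0.002, -1.0]]
wrist_force: [1.1, 2.9, 8.9]
finger_gap: 0.02
grip_force: 40.0
t: 36.45
eef_pos: [0.4152, -0.2813, 0.1148]
tool_rot: [[-0.994, -0.112, 0.007], [-0.112, 0.994, -0.006], [-0.006, -0.007, -1.0]]
wrist_force: [0.1, -1.1, -0.7]
finger_gap: 0.0452
grip_force: 0.0
d [-0.086   0.0007 -0.1347] rot [array([-0.41,  0.34,  0.01]), array([  -0.54,   -0.64, -179.99])] eef [ 0.4152 -0.2813  0.1148] q6 -50.1 t 36.45
```

In the tool's units: 0.155 m is 3.1, 0.15 m is 3, 6 degrees is 3.

```bash
python3 -c "
from h import *
rows([.46,-.12,.25],90)"; python3 nudge.py '[0, 0, 3, -0.6, 1, -1, 0.05, 0, 0, 3, -1.2, 2, -2, 0.05, 0, 0, 3, -1.2, 3, -2.7, 0.05, 0, 0, 3, -1.2, 3.1, -2.7, 0.05, 0, 0, 3, -1.2, 3.1, -2.7, 0.05, 0, 0, 3, -1.2, 3.1, -2.7, 0.05]'|grep -E 'eef|rot';python3 -c "
from h import *
rows([.46,-.12,.25],90)
im,c=snap('wrist','w5.png');cv2.imwrite('pics/w5b.png',cv2.resize(im,(800,600),interpolation=cv2.INTER_CUBIC))"
```

```text
d [-0.0634  0.1544 -0.1359] rot [array([-0.39,  0.36,  6.41]), array([  -0.55,   -0.59, -173.59])] eef [ 0.4152 -0.2813  0.1148] q6 -50.1 t 36.45
eef_pos: [0.4559, -0.1173, 0.2452]
tool_rot: [[-1.0, -0.01, 0.002], [-0.01, 1.0, -0.001], [-0.002, -0.001, -1.0]]
d [-0.0041 -0.0027 -0.0048] rot [array([-0.07,  0.14,  0.57]), array([-2.2000e-01, -1.0000e-01, -1.7943e+02])] eef [ 0.4559 -0.1173  0.2452] q6 -25.2 t 37.05
```

View pics/w5b.png

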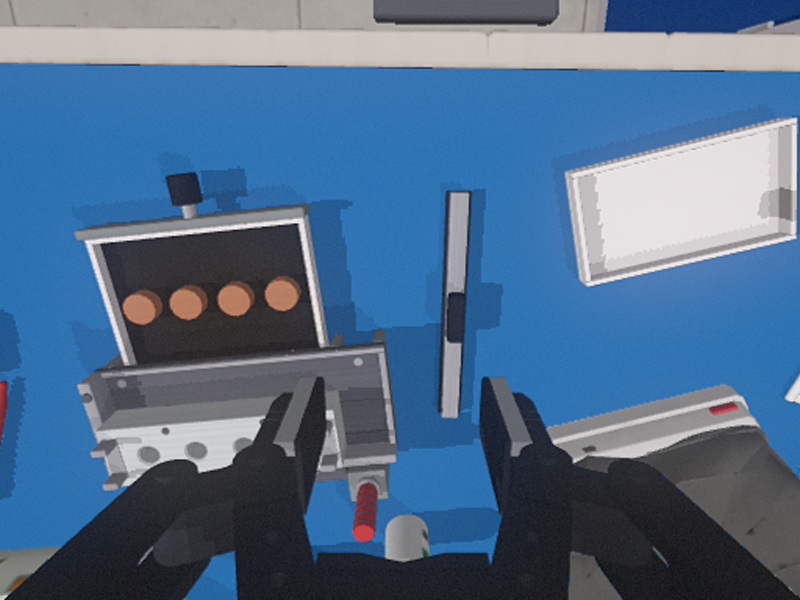

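The four pucks lie flat in the drawer at (142,306), (188,301), (235,297), (283,293). The tray's rim corners are (568,173), (797,120), (797,237), (587,284). The pin stands in its hole.

```bash
python3 - <<'E'
from h import *
c=load("w5.png");S=[.609,-.2579,.1117]; k=lambda u,v:(u/1.5625-.2,v/1.5625-.2)
cy,sy=np.cos(S[2]),np.sin(S[2])
im=cv2.imread("pics/w5.png");hsv=cv2.cvtColor(im,cv2.COLOR_BGR2HSV)
m=cv2.inRange(hsv,(3,80,80),(20,255,255)); n,l,st,ce=cv2.connectedComponentsWithStats(m)
for i in range(1,n):
    if st[i,4]>150 and ce[i][1]<220:
        p=ray(c,*ce[i],.021); print(st[i],"puck",p.round(4),"stand",(np.array([[cy,sy],[-sy,cy]])@(p[:2]-S[:2])).round(4))
P=[ray(c,*k(*u),.018)[:2] for u in((568,173),(797,120),(797,237),(587,284))]
print(np.round(P,4)); 
for i in range(4): d=P[(i+1)%4]-P[i]; print(np.hypot(*d).round(4),np.degrees(np.arctan2(d[1],d[0])).round(1))
print("tray",np.mean(P,0), [ray(c,*k(*u),.012).round(3) for u in((458,193),(450,415))])
E
```

```text
[169 177  24  22 405] puck [ 0.4954 -0.2122  0.021 ] stand [-0.1078  0.0581]
[139 180  24  23 414] puck [ 0.4999 -0.2495  0.021 ] stand [-0.1075  0.0205]
[108 182  25  23 425] puck [ 0.5034 -0.2874  0.021 ] stand [-0.1082 -0.0176]
[ 78 185  26  23 434] puck [ 0.5079 -0.3246  0.021 ] stand [-0.1079 -0.055 ]
[[0.4013 0.0029]
 [0.3632 0.1604]
 [0.4469 0.1831]
 [0.4861 0.0281]]
0.162 103.6
0.0867 15.2
0.1599 -75.8
0.0885 -163.5
tray [0.42437724 0.09362993] [array([ 0.417, -0.076,  0.012]), array([ 0.61 , -0.074,  0.012])]
```

In the tool's units: 0.05 m is 1, -0.045 m is -0.9, 40 degrees is 20.

```bash
python3 nudge.py '[0, 0, 20, 0, -0.9, 1, 0.042, 0, 0, 20, 0, -0.9, 1, 0.042, 0, 0, 20, 0, -0.9, 1, 0.042, 0, 0, 20, 0, -0.9, 1, 0.042, 0, 0, 20, 0, -0.9, 1, 0.042, 0, 0, 20, 0, -0.9, 1, 0.042]'|grep -E 'eef|rot'; python3 nudge.py '[0, 0, 21.5, 0, 0, 0, 0.042, 0, 0, 21.5, 0, 0, 0, 0.042, 0, 0, 21.5, 0, 0, 0, 0.042, 0, 0, 21.5, 0, 0, 0, 0.042, 0, 0, 21.5, 0, 0, 0, 0.042, 0, 0, 21.5, 0, 0, 0, 0.042, 0, 0, 21.5, 0, 0, 0, 0.042]'|grep -E 'eef|rot'; python3 g.py -.1075 .0573 .10 0
```

```text
eef_pos: [0.4548, -0.1648, 0.1923]
tool_rot: [[-0.768, 0.64, -0.003], [0.64, 0.768, 0.001], [0.003, -0.001, -1.0]]
eef_pos: [0.4553, -0.164, 0.1933]
tool_rot: [[-0.134, 0.991, -0.001], [0.991, 0.134, 0.0], [0.001, -0.001, -1.0]]
d [-0.0539  0.0337  0.0933] rot [array([-0.05, -0.03,  1.31]), array([ 5.0000e-02, -8.0000e-02, -1.7869e+02])] eef [ 0.4553 -0.164   0.1933] q6 52.5 t 38.4
```

In the tool's units: 0.12 m is 2.4, 0.093 m is 1.86, 1.3 degrees is 0.65.

```bash
python3 nudge.py '[0, 0, 0.65, -0.4, 0.2, 0.6, 0.042, 0, 0, 0.65, -1.08, 0.68, 1.2, 0.042, 0, 0, 0.65, -1.08, 0.68, 1.86, 0.042, 0, 0, 0.65, -1.08, 0.68, 2.4, 0.042, 0, 0, 0.65, -1.08, 0.68, 2.4, 0.042, 0, 0, 0.65, -1.08, 0.68, 2.4, 0.042]'|grep -E 'eef|wrist_f'; python3 g.py -.1075 .0573 .012 0
```

```text
eef_pos: [0.4961, -0.2129, 0.0742]
wrist_force: [0.7, 0.2, 0.8]
d [-0.0001 -0.0003  0.0622] rot [array([-0.04, -0.03, -0.15]), array([-5.0000e-02,  6.0000e-02,  1.7985e+02])] eef [ 0.4961 -0.2129  0.0742] q6 51.6 t 39.0
```

```bash
python3 nudge.py '[0, 0, 0, 0, 0, 0.4, 0.042, 0, 0, 0, 0, 0, 0.8, 0.042, 0, 0, 0, 0, 0, 1.1, 0.042, 0, 0, 0, 0, 0, 1.22, 0.042, 0, 0, 0, 0, 0, 1.22, 0.042, 0, 0, 0, 0, 0, 1.22, 0.042, 0, 0, 0, 0, 0, 1.22, 0.042]'|grep -E 'eef|wrist_f'; python3 g.py -.1075 .0573 .012 0; python3 nudge.py '[0, 0, 0, 0, 0, 0, 0.01, 0, 0, 0, 0, 0, 0, 0.01, 0, 0, 0, 0, 0, 0, 0.01, 0, 0, 0, 0, 0, 0, 0.01, 0, 0, 0, 0, 0, 0, 0.01, 0, 0, 0, 0, 0, 0, 0.01]' 40|grep -E 'eef|wrist_f|g'; python3 nudge.py '[0, 0, 0, 0, 0, -0.6, 0.01, 0, 0, 0, 0, 0, -1.2, 0.01, 0, 0, 0, 0, 0, -1.8, 0.01, 0, 0, 0, 0, 0, -1.8, 0.01]' 40|grep -E 'eef|wrist_f|g'
cat > tr.py <<'E'
import sys
from h import *
T=[.4244,.0936,np.radians(14)]
a=[float(v) for v in sys.argv[1:]]
rows(sw(T,T[2],a[:3]),14)
E
python3 tr.py 0 .048 .10
```

```text
eef_pos: [0.4969, -0.2131, 0.0142]
wrist_force: [0.4, -0.2, 0.3]
d [ 0.0003 -0.0011  0.0022] rot [array([ 0.09,  0.07, -0.28]), array([ 1.1000e-01, -1.4000e-01,  1.7972e+02])] eef [ 0.4969 -0.2131  0.0142] q6 51.8 t 39.7
eef_pos: [0.4967, -0.213, 0.0139]
wrist_force: [-1.8, 1.2, 6.2]
finger_gap: 0.0236
grip_force: 38.9
eef_pos: [0.498, -0.2138, 0.1071]
wrist_force: [-0.1, -0.2, -0.5]
finger_gap: 0.024
grip_force: 39.3
d [ 0.361  -0.0471  0.0053] rot [array([ 0.28,  0.26, -7.89]), array([  0.38,  -0.42, 172.11])] eef [ 0.498  -0.2138  0.1071] q6 51.8 t 40.7
```

```bash
python3 nudge.py '[0, 0, -1, 0.9, -0.12, 0, 0.01, 0, 0, -1, 1.8, -0.24, 0, 0.01, 0, 0, -2, 2.7, -0.36, 0, 0.01, 0, 0, -2, 3.6, -0.48, 0, 0.01, 0, 0, -3, 4.5, -0.6, 0, 0.01, 0, 0, -3, 5.4, -0.72, 0, 0.01, 0, 0, -3.95, 6.3, -0.84, 0, 0.01, 0, 0, -3.95, 7.22, -0.94, 0, 0.01]'|grep -E 'eef|g'; python3 nudge.py '[0, 0, 0, 0, 0, 0, 0.01, 0, 0, 0, 0, 0, 0, 0.01]'|grep -E 'eef|g';python3 tr.py 0 .048 .009
python3 -c "
from h import *
im,c=snap('wrist','w6.png');cv2.imwrite('pics/w6b.png',cv2.resize(im,(640,480),interpolation=cv2.INTER_CUBIC))"
```

```text
eef_pos: [0.4101, 0.1427, 0.1027]
finger_gap: 0.0236
grip_force: 39.3
eef_pos: [0.4106, 0.1422, 0.1027]
finger_gap: 0.0233
grip_force: 39.3
d [-0.0024  0.0017  0.0937] rot [array([-0.02,  0.01,  0.19]), array([-2.0000e-02, -3.0000e-02, -1.7981e+02])] eef [0.4106 0.1422 0.1027] q6 83.8 t 41.7
```

View pics/w6b.png

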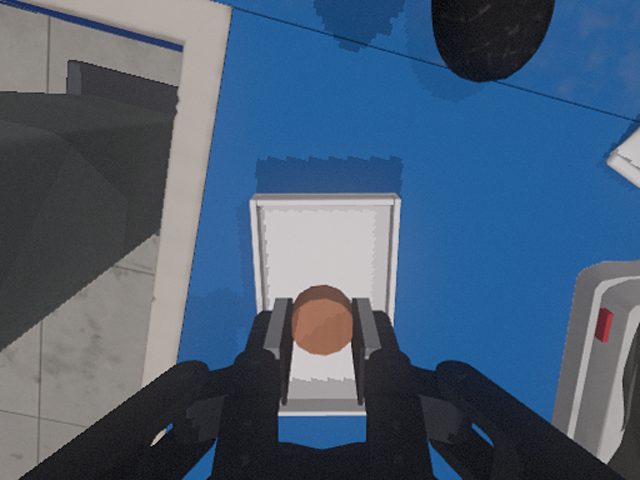

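The puck is held level, over the tray. The tray rim corners are (250,195), (400,195), bottom edge row 413 from 279 to 366. I'll check the tray's pose against these.

```bash
python3 - <<'E'
from fit import *
c=load("w6.png");k=lambda u,v:np.array([u/1.25-.1,v/1.25-.1]); A=slice(None)
fit(c,[((-.045,.08,.018),k(250,195),A),((.045,.08,.018),k(400,195),A),((-.045,-.08,.018),k(279,415),A),((.045,-.08,.018),k(367,415),A)],[.424,.094,.24])
P=[ray(c,*k(*u),.018)[:2] for u in((250,195),(400,195),(367,415),(279,415))];print(np.round(P,4),np.mean(P,0))
E
python3 tr.py 0 .045 .009
```

```text
[0.4237 0.0958 0.2471] yaw 14.16 res [ -1.    0.8   1.    0.8 -13.6  -1.3  15.7  -1.3]
[[0.3611 0.1631]
 [0.4469 0.1847]
 [0.4736 0.0243]
 [0.4119 0.0087]] [0.42337979 0.09521531]
d [-0.0044  0.0016  0.0937] rot [array([-0.02,  0.02,  0.07]), array([-2.0000e-02, -4.0000e-02, -1.7993e+02])] eef [0.411  0.1412 0.1027] q6 83.8 t 41.75
```

```bash
sed -i 's/.4244,.0936/.4240,.0947/' tr.py; python3 nudge.py '[0, 0, 0, -0.04, 0.02, 0.6, 0.01, 0, 0, 0, -0.04, 0.02, 1.2, 0.01, 0, 0, 0, -0.04, 0.02, 1.6, 0.01, 0, 0, 0, -0.04, 0.02, 1.8, 0.01, 0, 0, 0, -0.04, 0.02, 1.86, 0.01, 0, 0, 0, -0.04, 0.02, 1.86, 0.01]'|grep -E 'eef|g|_f';python3 tr.py 0 .048 .008
```

```text
eef_pos: [0.413, 0.1389, 0.0102]
wrist_force: [0.9, 0.6, 0.6]
finger_gap: 0.024
grip_force: 39.4
d [ 0.0025 -0.0001  0.0022] rot [array([-0.  ,  0.  , -0.08]), array([  0.  ,   0.  , 179.92])] eef [0.413  0.1389 0.0102] q6 83.6 t 42.35
```

In the tool's units: 0.002 m is 0.04, -0.09 m is -1.8.

```bash
python3 nudge.py '[0, 0, 0, 0, 0, 0.04, 0.01, 0, 0, 0, 0, 0, 0.04, 0.01, 0, 0, 0, 0, 0, 0.04, 0.038, 0, 0, 0, 0, 0, 0.04, 0.038, 0, 0, 0, 0, 0, 0.04, 0.038, 0, 0, 0, 0, 0, -0.8, 0.038, 0, 0, 0, 0, 0, -1.8, 0.038, 0, 0, 0, 0, 0, -1.8, 0.038]'|grep -E 'eef|g|_f'; python3 g.py -.1075 .0193 .10 0
```

```text
eef_pos: [0.4154, 0.14, 0.1053]
wrist_force: [1.3, 0.6, -0.2]
finger_gap: 0.0383
grip_force: 0.0
d [-0.3996 -0.0126  0.0055] rot [array([0.48, 0.02, 7.62]), array([-3.0000e-02,  7.3000e-01, -1.7238e+02])] eef [0.4154 0.14   0.1053] q6 83.6 t 43.15
```

```bash
python3 nudge.py '[0, 0, 0.5, -1, -0.03, 0, 0.042, 0, 0, 1, -2, -0.06, 0, 0.042, 0, 0, 1.5, -3, -0.09, 0, 0.042, 0, 0, 2, -4, -0.12, 0, 0.042, 0, 0, 2.5, -5, -0.15, 0, 0.042, 0, 0, 3, -6, -0.18, 0, 0.042, 0, 0, 3.5, -7, -0.21, 0, 0.042, 0, 0, 3.8, -7.992, -0.252, 0.1, 0.042]'|grep -E 'eef'; python3 nudge.py '[0, 0, 0, 0, 0, 0, 0.042, 0, 0, 0, 0, 0, 0, 0.042]'>/dev/null; python3 g.py -.1075 .0193 .013 0
```

```text
eef_pos: [0.4974, -0.2536, 0.0954]
d [0.0008 0.0036 0.0812] rot [array([-0.06, -0.07, -0.12]), array([-1.0000e-01,  9.0000e-02,  1.7988e+02])] eef [ 0.4966 -0.252   0.0942] q6 48.2 t 44.15
```

In the tool's units: 0.081 m is 1.62, 0.08 m is 1.6.

```bash
python3 nudge.py '[0, 0, 0, 0.016, 0.072, 0.5, 0.042, 0, 0, 0, 0.016, 0.072, 1, 0.042, 0, 0, 0, 0.016, 0.072, 1.4, 0.042, 0, 0, 0, 0.016, 0.072, 1.6, 0.042, 0, 0, 0, 0.016, 0.072, 1.62, 0.042, 0, 0, 0, 0.016, 0.072, 1.62, 0.042, 0, 0, 0, 0.016, 0.072, 1.62, 0.042]'|grep -E 'eef|wrist_f'; python3 g.py -.1075 .0193 .013 0; python3 nudge.py '[0, 0, 0, 0, 0, 0, 0.01, 0, 0, 0, 0, 0, 0, 0.01, 0, 0, 0, 0, 0, 0, 0.01, 0, 0, 0, 0, 0, 0, 0.01, 0, 0, 0, 0, 0, 0, 0.01, 0, 0, 0, 0, 0, 0, 0.01]' 40|grep -E 'eef|wrist_f|g'; python3 nudge.py '[0, 0, 0, 0, 0, -0.6, 0.01, 0, 0, 0, 0, 0, -1.2, 0.01, 0, 0, 0, 0, 0, -1.8, 0.01, 0, 0, 0, 0, 0, -1.8, 0.01]' 40|grep -E 'eef|wrist_f|g'
python3 tr.py 0 .016 .10
```

```text
eef_pos: [0.5011, -0.2501, 0.0151]
wrist_force: [0.4, 0.8, 0.1]
d [-0.0005 -0.0011  0.0021] rot [array([0.07, 0.06, 0.02]), array([-1.0000e-01,  1.1000e-01, -1.7998e+02])] eef [ 0.5011 -0.2501  0.0151] q6 48.5 t 44.85
eef_pos: [0.501, -0.2503, 0.0152]
wrist_force: [-0.7, 1.2, 5.9]
finger_gap: 0.0237
grip_force: 38.9
eef_pos: [0.5023, -0.2513, 0.1084]
wrist_force: [0.4, 0.8, -1.7]
finger_gap: 0.0237
grip_force: 39.3
d [ 0.3684 -0.0414  0.0064] rot [array([ 0.29,  0.29, -7.6 ]), array([  0.44,  -0.43, 172.39])] eef [ 0.5023 -0.2513  0.1084] q6 48.5 t 45.85
```

In the tool's units: -0.01 m is -0.2, 0.3684 m is 7.368, -7.6 degrees is -3.8.

```bash
python3 nudge.py '[0, 0, -1, 0.9, -0.1, 0, 0.01, 0, 0, -1, 1.8, -0.2, 0, 0.01, 0, 0, -2, 2.7, -0.3, 0, 0.01, 0, 0, -2, 3.6, -0.4, 0, 0.01, 0, 0, -3, 4.5, -0.5, 0, 0.01, 0, 0, -3, 5.4, -0.6, 0, 0.01, 0, 0, -3.8, 6.4, -0.72, 0, 0.01, 0, 0, -3.8, 7.368, -0.828, 0.12, 0.01]'|grep -E 'eef|g'; python3 nudge.py '[0, 0, 0, 0, 0, 0, 0.01, 0, 0, 0, 0, 0, 0, 0.01, 0, 0, 0, 0, 0, 0, 0.01]'|grep -E 'eef|g';python3 tr.py 0 .016 .0095
```

```text
eef_pos: [0.4178, 0.1131, 0.0984]
finger_gap: 0.0233
grip_force: 39.3
eef_pos: [0.4186, 0.1109, 0.098]
finger_gap: 0.0239
grip_force: 39.3
d [-0.001   0.0013  0.0885] rot [array([ 0.01,  0.02, -0.02]), array([ 3.0000e-02, -1.0000e-02,  1.7998e+02])] eef [0.4186 0.1109 0.098 ] q6 79.7 t 46.95
```

```bash
cat > tc.py <<'E'
from h import *
T=[.4240,.0947,np.radians(14)]
im,c=snap("wrist")
s=cv2.cvtColor(im,cv2.COLOR_BGR2HSV)
def w(x,y): u=proj(c,sw(T,T[2],(x,y,.018))).round().astype(int); return int(s[u[1],u[0],1]<70) if 0<=u[1]<384 and 0<=u[0]<512 else '?'
f=np.arange(-12,13,3)/1000
print("end",[w(0,.08+d) for d in f],"left",[w(-.045-d,.06) for d in f],"right",[w(.045+d,.06) for d in f])
E
python3 tc.py
python3 nudge.py '[0, 0, 0, -0.02, 0.02, 0.6, 0.01, 0, 0, 0, -0.02, 0.02, 1.2, 0.01, 0, 0, 0, -0.02, 0.02, 1.6, 0.01, 0, 0, 0, -0.02, 0.02, 1.72, 0.01, 0, 0, 0, -0.02, 0.02, 1.76, 0.01, 0, 0, 0, -0.02, 0.02, 1.76, 0.01, 0, 0, 0, -0.02, 0.02, 1.76, 0.01]'|grep -E 'eef|g|_f';python3 tr.py 0 .016 .0095
```

```text
end [1, 1, 1, 1, 1, 0, 0, 0, 0] left [1, 1, 1, 1, 1, 0, 0, 0, 0] right [1, 1, 1, 1, 0, 0, 0, 0, 0]
eef_pos: [0.4203, 0.1105, 0.0109]
wrist_force: [-0.5, 0.3, -0.1]
finger_gap: 0.0235
grip_force: 39.4
d [-0.0002 -0.0003  0.0014] rot [array([ 0.09,  0.02, -0.04]), array([ 3.0000e-02, -1.5000e-01,  1.7996e+02])] eef [0.4203 0.1105 0.0109] q6 79.7 t 47.7
```

The tray is unmoved (the edges flip exactly at the expected rim). I'll release this puck and fetch the third.

In the tool's units: -0.09 m is -1.8, -0.04 m is -0.8.

```bash
python3 nudge.py '[0, 0, 0, 0, 0, 0.03, 0.01, 0, 0, 0, 0, 0, 0.03, 0.01, 0, 0, 0, 0, 0, 0.03, 0.038, 0, 0, 0, 0, 0, 0.03, 0.038, 0, 0, 0, 0, 0, 0.03, 0.038, 0, 0, 0, 0, 0, -0.8, 0.038, 0, 0, 0, 0, 0, -1.8, 0.038, 0, 0, 0, 0, 0, -1.8, 0.038]'|grep -E 'eef|g|_f'; python3 g.py -.1075 -.0187 .10 0
```

```text
eef_pos: [0.4222, 0.111, 0.1051]
wrist_force: [0.6, -0.5, -0.7]
finger_gap: 0.0381
grip_force: 0.0
d [-0.4075 -0.0172  0.0055] rot [array([0.46, 0.05, 7.61]), array([-8.0000e-02,  6.9000e-01, -1.7239e+02])] eef [0.4222 0.111  0.1051] q6 79.7 t 48.5
```

In the tool's units: -0.4 m is -8, -0.35 m is -7, 7.6 degrees is 3.8.

```bash
python3 nudge.py '[0, 0, 0.5, -1, -0.04, 0, 0.042, 0, 0, 1, -2, -0.08, 0, 0.042, 0, 0, 1.5, -3, -0.12, 0, 0.042, 0, 0, 2, -4, -0.16, 0, 0.042, 0, 0, 2.5, -5, -0.2, 0, 0.042, 0, 0, 3, -6, -0.24, 0, 0.042, 0, 0, 3.5, -7, -0.28, 0, 0.042, 0, 0, 3.8, -8, -0.32, 0, 0.042]'|grep -E 'eef'; python3 nudge.py '[0, 0, 0, 0, 0, 0, 0.042, 0, 0, 0, 0, 0, 0, 0.042, 0, 0, 0, 0, 0, 0, 0.042]'>/dev/null; python3 g.py -.1075 -.0187 .014 0
```

```text
eef_pos: [0.5006, -0.283, 0.0997]
d [-0.009   0.0031  0.0856] rot [array([-0.05, -0.06,  0.02]), array([ 1.0000e-01, -8.0000e-02, -1.7998e+02])] eef [ 0.5002 -0.28    0.0996] q6 46.0 t 49.6
```

In the tool's units: 0.086 m is 1.72, 0.082 m is 1.64.

```bash
python3 nudge.py '[0, 0, 0, -0.18, 0.062, 0.5, 0.042, 0, 0, 0, -0.18, 0.062, 1, 0.042, 0, 0, 0, -0.18, 0.062, 1.4, 0.042, 0, 0, 0, -0.18, 0.062, 1.64, 0.042, 0, 0, 0, -0.18, 0.062, 1.72, 0.042, 0, 0, 0, -0.18, 0.062, 1.72, 0.042, 0, 0, 0, -0.18, 0.062, 1.72, 0.042]'|grep -E 'eef|wrist_f'; python3 g.py -.1075 -.0187 .013 0; python3 nudge.py '[0, 0, 0, 0, 0, 0, 0.01, 0, 0, 0, 0, 0, 0, 0.01, 0, 0, 0, 0, 0, 0, 0.01, 0, 0, 0, 0, 0, 0, 0.01, 0, 0, 0, 0, 0, 0, 0.01, 0, 0, 0, 0, 0, 0, 0.01]' 40|grep -E 'eef|wrist_f|g'; python3 nudge.py '[0, 0, 0, 0, 0, -0.6, 0.01, 0, 0, 0, 0, 0, -1.2, 0.01, 0, 0, 0, 0, 0, -1.8, 0.01, 0, 0, 0, 0, 0, -1.8, 0.01]' 40|grep -E 'eef|wrist_f|g'
python3 tr.py 0 -.016 .10
```

```text
eef_pos: [0.5053, -0.2896, 0.015]
wrist_force: [-0.1, 0.1, -0.7]
d [ 0.0012 -0.0009  0.002 ] rot [array([0.06, 0.06, 0.02]), array([-9.0000e-02,  9.0000e-02, -1.7998e+02])] eef [ 0.5053 -0.2896  0.015 ] q6 45.5 t 50.3
eef_pos: [0.5053, -0.2898, 0.0152]
wrist_force: [-0.3, 1.2, 5.0]
finger_gap: 0.0236
grip_force: 38.9
eef_pos: [0.5065, -0.2909, 0.1086]
wrist_force: [0.3, -0.3, -0.4]
finger_gap: 0.0235
grip_force: 39.3
d [ 0.3765 -0.0369  0.0065] rot [array([ 0.28,  0.32, -7.6 ]), array([  0.48,  -0.42, 172.4 ])] eef [ 0.5065 -0.2909  0.1086] q6 45.5 t 51.3
```

In the tool's units: 0.3755 m is 7.51, 0.325 m is 6.5, -7.6 degrees is -3.8.

```bash
python3 nudge.py '[0, 0, -1, 0.9, -0.09, 0, 0.01, 0, 0, -1, 1.8, -0.18, 0, 0.01, 0, 0, -2, 2.7, -0.27, 0, 0.01, 0, 0, -2, 3.6, -0.36, 0, 0.01, 0, 0, -3, 4.5, -0.44, 0, 0.01, 0, 0, -3, 5.5, -0.54, 0, 0.01, 0, 0, -3.8, 6.5, -0.64, 0, 0.01, 0, 0, -3.8, 7.51, -0.738, 0.12, 0.01]'|grep -E 'eef|g'; python3 nudge.py '[0, 0, 0, 0, 0, 0, 0.01, 0, 0, 0, 0, 0, 0, 0.01, 0, 0, 0, 0, 0, 0, 0.01]'|grep -E 'eef|g';python3 tr.py 0 -.016 .0095; python3 tc.py
```

```text
eef_pos: [0.4261, 0.0796, 0.0985]
finger_gap: 0.0235
grip_force: 39.3
eef_pos: [0.4269, 0.0774, 0.0982]
finger_gap: 0.0236
grip_force: 39.3
d [0.0015 0.0013 0.0887] rot [array([ 0.01,  0.02, -0.02]), array([ 3.0000e-02, -2.0000e-02,  1.7998e+02])] eef [0.4269 0.0774 0.0982] q6 75.2 t 52.4
end [1, 1, 1, 1, 0, 0, 0, 0, 0] left [1, 1, 1, 1, 1, 0, 0, 0, 0] right [1, 1, 1, 1, 0, 0, 0, 0, 0]
```

In the tool's units: 0.0895 m is 1.79, 0.087 m is 1.74.

```bash
python3 nudge.py '[0, 0, 0, 0.03, 0.02, 0.6, 0.01, 0, 0, 0, 0.03, 0.02, 1.2, 0.01, 0, 0, 0, 0.03, 0.02, 1.6, 0.01, 0, 0, 0, 0.03, 0.02, 1.74, 0.01, 0, 0, 0, 0.03, 0.02, 1.79, 0.01, 0, 0, 0, 0.03, 0.02, 1.79, 0.01, 0, 0, 0, 0.03, 0.02, 1.79, 0.01]'|grep -E 'eef|g|_f';python3 tr.py 0 -.016 .0095; python3 nudge.py '[0, 0, 0, 0, 0, 0, 0.038, 0, 0, 0, 0, 0, 0, 0.038, 0, 0, 0, 0, 0, 0, 0.038, 0, 0, 0, 0, 0, -0.8, 0.038, 0, 0, 0, 0, 0, -1.8, 0.038, 0, 0, 0, 0, 0, -1.8, 0.038]'|grep -E 'eef|g|_f'; python3 g.py -.1075 -.0567 .10 0
```

```text
eef_pos: [0.428, 0.0789, 0.0094]
wrist_force: [-0.4, -0.6, 0.9]
finger_gap: 0.0238
grip_force: 39.4
d [ 0.0003 -0.0001 -0.0001] rot [array([ 0.07,  0.02, -0.1 ]), array([ 3.000e-02, -1.000e-01,  1.799e+02])] eef [0.428  0.0789 0.0094] q6 75.5 t 53.15
eef_pos: [0.43, 0.0798, 0.1039]
wrist_force: [1.5, -0.3, -0.5]
finger_gap: 0.0376
grip_force: 0.0
d [-0.4129 -0.0222  0.0046] rot [array([0.47, 0.09, 7.61]), array([-1.4000e-01,  7.1000e-01, -1.7238e+02])] eef [0.43   0.0798 0.1039] q6 75.5 t 53.75
```

In the tool's units: -0.4 m is -8, -0.35 m is -7, 7.6 degrees is 3.8.

```bash
python3 nudge.py '[0, 0, 0.5, -1, -0.06, 0, 0.042, 0, 0, 1, -2, -0.12, 0, 0.042, 0, 0, 1.5, -3, -0.18, 0, 0.042, 0, 0, 2, -4, -0.24, 0, 0.042, 0, 0, 2.5, -5, -0.28, 0, 0.042, 0, 0, 3, -6, -0.32, 0, 0.042, 0, 0, 3.5, -7, -0.38, 0, 0.042, 0, 0, 3.8, -8, -0.42, 0, 0.042]'|grep -E 'eef'; python3 nudge.py '[0, 0, 0, -0.18, 0, 0, 0.042, 0, 0, 0, -0.18, 0, 0, 0.042, 0, 0, 0, -0.18, 0, 0, 0.042]'>/dev/null; python3 g.py -.1075 -.0567 .014 0
```

```text
eef_pos: [0.5034, -0.3151, 0.0985]
d [-0.0059  0.0039  0.0842] rot [array([-0.05, -0.07,  0.01]), array([ 1.2000e-01, -7.0000e-02, -1.7999e+02])] eef [ 0.504  -0.3209  0.0982] q6 43.1 t 54.85
```

Units first: shifts go in units of 50 mm and turns go in units of 2 degrees. So 0.05 m is 1, 0.085 m is 1.7.

```bash
python3 nudge.py '[0, 0, 0, -0.1, 0.07, 0.5, 0.042, 0, 0, 0, -0.1, 0.07, 1, 0.042, 0, 0, 0, -0.1, 0.07, 1.4, 0.042, 0, 0, 0, -0.1, 0.07, 1.64, 0.042, 0, 0, 0, -0.1, 0.07, 1.7, 0.042, 0, 0, 0, -0.1, 0.07, 1.7, 0.042, 0, 0, 0, -0.1, 0.07, 1.7, 0.042]'|grep -E 'eef|wrist_f'; python3 g.py -.1075 -.0567 .013 0; python3 nudge.py '[0, 0, 0, 0, 0, 0, 0.01, 0, 0, 0, 0, 0, 0, 0.01, 0, 0, 0, 0, 0, 0, 0.01, 0, 0, 0, 0, 0, 0, 0.01, 0, 0, 0, 0, 0, 0, 0.01, 0, 0, 0, 0, 0, 0, 0.01]' 40|grep -E 'eef|wrist_f|g'; python3 nudge.py '[0, 0, 0, 0, 0, -0.6, 0.01, 0, 0, 0, 0, 0, -1.2, 0.01, 0, 0, 0, 0, 0, -1.8, 0.01, 0, 0, 0, 0, 0, -1.8, 0.01]' 40|grep -E 'eef|wrist_f|g'
python3 tr.py 0 -.048 .10
```

```text
eef_pos: [0.509, -0.3265, 0.0148]
wrist_force: [-0.1, -0.1, 1.1]
d [ 0.0004 -0.0005  0.0018] rot [array([0.06, 0.06, 0.02]), array([-1.0000e-01,  1.0000e-01, -1.7998e+02])] eef [ 0.509  -0.3265  0.0148] q6 43.0 t 55.55
eef_pos: [0.509, -0.3268, 0.0149]
wrist_force: [0.1, 0.5, 4.9]
finger_gap: 0.0239
grip_force: 38.9
eef_pos: [0.5101, -0.3279, 0.1084]
wrist_force: [0.7, -0.6, 0.3]
finger_gap: 0.024
grip_force: 39.3
d [ 0.3821 -0.0322  0.0061] rot [array([ 0.27,  0.33, -7.61]), array([  0.5 ,  -0.4 , 172.39])] eef [ 0.5101 -0.3279  0.1084] q6 42.9 t 56.55
```

In the tool's units: 0.3815 m is 7.63, 0.33 m is 6.6, -7.6 degrees is -3.8.

```bash
python3 nudge.py '[0, 0, -1, 0.9, -0.08, 0, 0.01, 0, 0, -1, 1.8, -0.16, 0, 0.01, 0, 0, -2, 2.7, -0.24, 0, 0.01, 0, 0, -2, 3.6, -0.32, 0, 0.01, 0, 0, -3, 4.6, -0.4, 0, 0.01, 0, 0, -3, 5.6, -0.48, 0, 0.01, 0, 0, -3.8, 6.6, -0.56, 0, 0.01, 0, 0, -3.8, 7.63, -0.644, 0.12, 0.01]'|grep -E 'eef|g'; python3 nudge.py '[0, 0, 0, 0, 0, 0, 0.01, 0, 0, 0, 0, 0, 0, 0.01, 0, 0, 0, 0, 0, 0, 0.01]'|grep -E 'eef|g';python3 tr.py 0 -.048 .0095; python3 tc.py
```

```text
eef_pos: [0.434, 0.0483, 0.0983]
finger_gap: 0.0236
grip_force: 39.3
eef_pos: [0.4348, 0.0461, 0.098]
finger_gap: 0.0234
grip_force: 39.3
d [0.0018 0.0013 0.0885] rot [array([ 0.02,  0.02, -0.02]), array([ 3.0000e-02, -3.0000e-02,  1.7998e+02])] eef [0.4348 0.0461 0.098 ] q6 71.1 t 57.65
end [1, 1, 1, 1, 0, '?', '?', '?', '?'] left [1, 1, 1, 1, 1, 0, 0, 0, 0] right [1, 1, 1, 1, 0, 0, 0, 0, 0]
```

```bash
python3 nudge.py '[0, 0, 0, 0.03, 0.02, 0.6, 0.01, 0, 0, 0, 0.03, 0.02, 1.2, 0.01, 0, 0, 0, 0.03, 0.02, 1.6, 0.01, 0, 0, 0, 0.03, 0.02, 1.74, 0.01, 0, 0, 0, 0.03, 0.02, 1.79, 0.01, 0, 0, 0, 0.03, 0.02, 1.79, 0.01, 0, 0, 0, 0.03, 0.02, 1.79, 0.01]'|grep -E 'eef|g|_f';python3 tr.py 0 -.048 .0095; python3 nudge.py '[0, 0, 0, 0, 0, 0, 0.038, 0, 0, 0, 0, 0, 0, 0.038, 0, 0, 0, 0, 0, 0, 0.038, 0, 0, 0, 0, 0, -0.8, 0.038, 0, 0, 0, 0, 0, -1.8, 0.038, 0, 0, 0, 0, 0, -2.4, 0.038, 0, 0, 0, 0, 0, -2.4, 0.038]'|grep -E 'eef|g|_f'; python3 g.py -.215 0 .13 90
```

```text
eef_pos: [0.4358, 0.0474, 0.0091]
wrist_force: [0.2, 0.9, -1.7]
finger_gap: 0.0236
grip_force: 39.4
d [ 0.0007 -0.0001 -0.0004] rot [array([ 0.06,  0.02, -0.1 ]), array([ 4.000e-02, -1.000e-01,  1.799e+02])] eef [0.4358 0.0474 0.0091] q6 71.3 t 58.4
eef_pos: [0.4372, 0.0482, 0.1325]
wrist_force: [0.6, -0.6, -0.5]
finger_gap: 0.0378
grip_force: 0.0
d [-0.3101 -0.1206  0.0024] rot [array([  0.23,   0.39, -82.39]), array([ 0.4 , -0.24, 97.61])] eef [0.4372 0.0482 0.1325] q6 71.3 t 59.1
```

```bash
python3 g.py -.235 0 .13 0;  python3 nudge.py '[0, 0, 0.5, -0.8, -0.2, 0, 0, 0, 0, 1, -1.6, -0.6, 0, 0, 0, 0, 1.5, -2.4, -1, 0, 0, 0, 0, 2, -3.2, -1.4, 0, 0, 0, 0, 2.5, -4, -1.8, 0, 0, 0, 0, 3, -4.8, -2.2, 0, 0, 0, 0, 3.5, -5.6, -2.6, 0, 0, 0, 0, 3.8, -6.08, -2.8, 0, 0]'|grep -E 'eef'; python3 nudge.py '[0, 0, 0, 0, 0, 0, 0, 0, 0, 0, 0, 0, 0, 0, 0, 0, 0, 0, 0, 0, 0]'>/dev/null;python3 g.py -.235 0 .010 0
python3 -c "
from h import *
im,c=snap('top','t2.png');cv2.imwrite('pics/t2b.png',cv2.resize(im[120:270,130:330],(800,600),interpolation=cv2.INTER_CUBIC))"
```

```text
d [-0.3075 -0.1404  0.0022] rot [array([0.4 , 0.1 , 7.61]), array([-1.6000e-01,  6.0000e-01, -1.7239e+02])] eef [0.4372 0.0482 0.1325] q6 71.3 t 59.1
eef_pos: [0.3717, -0.2831, 0.1278]
d [-0.0051  0.0023  0.1181] rot [array([-0.03, -0.06,  0.04]), array([ 9.0000e-02, -5.0000e-02, -1.7996e+02])] eef [ 0.3726 -0.2794  0.1281] q6 36.3 t 60.2
```

View pics/t2b.png

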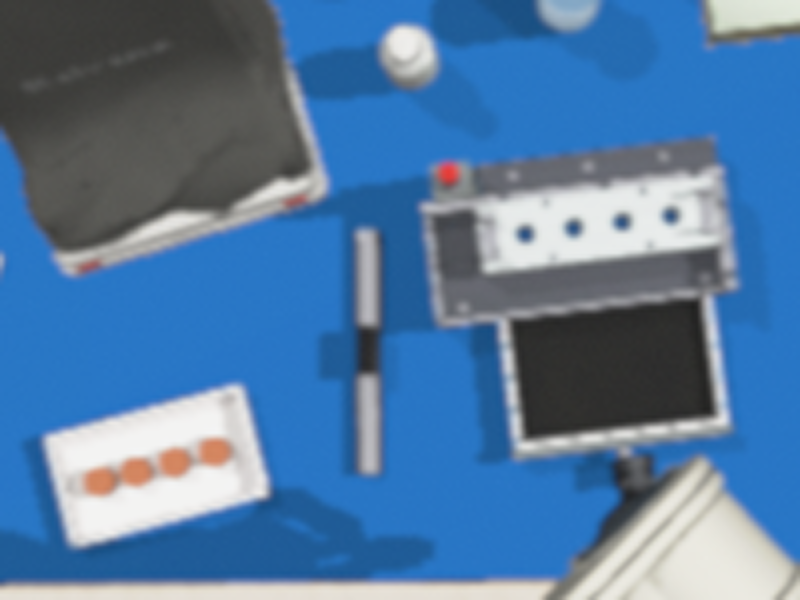

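All four pucks lie in the tray at (100..215, 450..482), the drawer is empty, and the bar and mould are in place. Next I shut the drawer.

In the tool's units: 0.116 m is 2.32, 0.11 m is 2.2.

```bash
python3 nudge.py '[0, 0, 0, -0.1, 0, 0.8, 0, 0, 0, 0, -0.1, 0, 1.6, 0, 0, 0, 0, -0.1, 0, 2.2, 0, 0, 0, 0, -0.1, 0, 2.32, 0, 0, 0, 0, -0.1, 0, 2.32, 0, 0, 0, 0, -0.1, 0, 2.32, 0]'|grep -E 'eef|_f'; python3 nudge.py '[0, 0, 0, 0, 0.2, 0, 0, 0, 0, 0, 0, 0.5, 0, 0, 0, 0, 0, 0, 0.8, 0, 0, 0, 0, 0, 0, 1.1, 0, 0, 0, 0, 0, 0, 1.4, 0, 0, 0, 0, 0, 0, 1.7, 0, 0, 0, 0, 0, 0, 2, 0, 0, 0, 0, 0, 0, 2.2, 0, 0]'|grep -E 'eef|_f';  python3 nudge.py '[0, 0, 0, 0, 0.08, 0, 0, 0, 0, 0, 0, 0.12, 0, 0, 0, 0, 0, 0, 0.12, 0, 0]'|grep -E 'eef|_f';python3 g.py -.1105 0 .010 0
```

```text
eef_pos: [0.3742, -0.2858, 0.0138]
wrist_force: [-1.0, -0.9, 0.3]
grip_force: 0.0
eef_pos: [0.4841, -0.2729, 0.0123]
wrist_force: [-1.7, -0.7, 0.5]
grip_force: 0.8
eef_pos: [0.4886, -0.2725, 0.0124]
wrist_force: [0.6, 0.6, -0.9]
grip_force: 0.0
d [0.0011 0.0108 0.0024] rot [array([ 0.  , -0.02, -0.  ]), array([-3.0e-02, -0.0e+00,  1.8e+02])] eef [ 0.4886 -0.2725  0.0124] q6 45.9 t 61.95
```

```bash
for i in 1; do python3 nudge.py '[0, 0, 0, 0, 0.08, 0, 0, 0, 0, 0, 0, 0.12, 0, 0, 0, 0, 0, 0, 0.12, 0, 0]'|grep -E 'eef|_f';python3 nudge.py '[0, 0, 0, 0, 0.06, 0, 0, 0, 0, 0, 0, 0.06, 0, 0, 0, 0, 0, 0, 0.06, 0, 0]'|grep -E 'eef|_f'; python3 nudge.py '[0, 0, 0, 0, 0.04, 0, 0, 0, 0, 0, 0, 0.04, 0, 0]'|grep -E 'eef|_f';done;python3 g.py -.1105 0 .010 0
```

```text
eef_pos: [0.4947, -0.2719, 0.0125]
wrist_force: [-0.5, 0.2, 0.3]
grip_force: 0.1
eef_pos: [0.4978, -0.2716, 0.0126]
wrist_force: [0.7, -0.4, 0.0]
grip_force: 0.0
eef_pos: [0.4984, -0.2715, 0.0125]
wrist_force: [-7.3, -1.2, 3.0]
grip_force: 3.7
d [0.0012 0.0009 0.0025] rot [array([-0.15,  0.02, -0.03]), array([3.0000e-02, 2.3000e-01, 1.7997e+02])] eef [ 0.4984 -0.2715  0.0125] q6 46.6 t 62.75
```

In the tool's units: 0.0015 m is 0.03.

```bash
python3 nudge.py '[0, 0, 0, 0, 0.03, 0, 0, 0, 0, 0, 0, 0.03, 0, 0]'|grep -E 'eef|_f'; python3 nudge.py '[0, 0, 0, 0, -0.4, 0, 0, 0, 0, 0, 0, -0.8, 0, 0, 0, 0, 0, 0, -0.8, -1, 0, 0, 0, 0, 0, -0.8, -2, 0, 0, 0, 0, 0, -0.8, -3, 0, 0, 0, 0, 0, -0.8, -4, 0, 0, 0, 0, 0, -0.8, -4, 0, 0, 0, 0, 0, -0.8, -4, 0]'|grep -E 'eef|_f'; python3 nudge.py '[0, 0, 0, -1, -0.6, -0.4, 0, 0, 0, 0, -2, -1.2, -0.4, 0, 0, 0, 0, -2.6, -1.2, -0.4, 0, 0, 0, 0, -2.6, -1.2, -0.4, 0, 0, 0, 0, -2.6, -1.2, -0.4, 0]'|grep -E 'eef|_f';python3 -c "
from h import *
im,c=snap('top','t3.png');a=cv2.resize(im[120:270,130:330],(400,300),interpolation=cv2.INTER_CUBIC)
im,c=snap('scene','s3.png');b=cv2.resize(im[120:364,140:360],(361,400),interpolation=cv2.INTER_CUBIC)
z=np.zeros((400,761,3),np.uint8);z[:300,:400]=a;z[:,400:]=b;cv2.imwrite('pics/f.png',z)"
```

```text
eef_pos: [0.4985, -0.2715, 0.0124]
wrist_force: [-14.3, -3.9, 6.5]
grip_force: 7.0
eef_pos: [0.4618, -0.276, 0.2137]
wrist_force: [0.4, 0.6, -0.8]
grip_force: 0.0
eef_pos: [0.4154, -0.412, 0.2303]
wrist_force: [-0.0, 0.6, 0.2]
grip_force: 0.0
```

View pics/f.png

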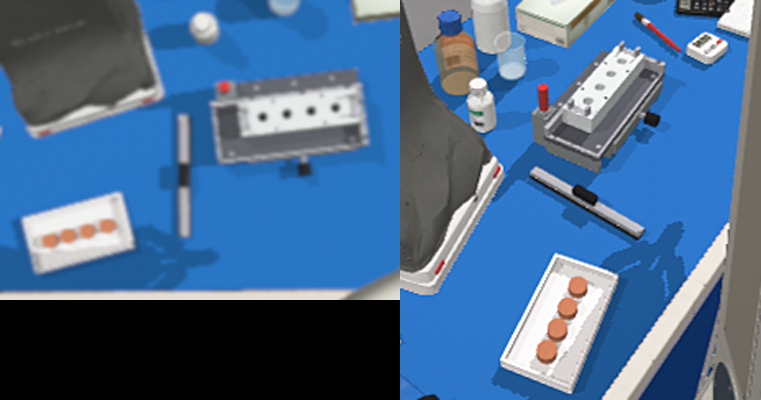

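Everything is in place: the drawer is shut, the pin upright, the bar flat, and four pucks flat in the tray. One last numeric check that the mould and tray haven't shifted since the earlier picture.

```bash
python3 - <<'E'
from h import *
a,b=[cv2.imread(f"pics/t{i}.png",0)for i in(2,3)]
for n,(y0,y1,x0,x1) in dict(mould=(155,195,240,312),tray=(212,260,135,200),bar=(172,242,212,230)).items():
    (d,r)=cv2.phaseCorrelate(np.float32(a[y0:y1,x0:x1]),np.float32(b[y0:y1,x0:x1])); print(n,np.round(d,2),round(r,2),cv2.absdiff(a[y0:y1,x0:x1],b[y0:y1,x0:x1]).mean().round(1))
E
```

```text
mould [ 0.01 -0.07] 1.0 1.0
tray [-0.07 -0.19] 0.81 5.5
bar [ 0.06 -0.01] 0.89 1.3
```

```bash
python3 - <<'E'
from h import *
print(bot.sign_off())
E
```

```text
the job is handed in; nothing more can be done
None
```

I handed the job in, with no verdict returned: in the last pictures all four pucks lie flat in the specimen tray, the pin is upright in its hole, the bar is flat on the worktop, the mould is flush in the corner, the drawer is shut, and the other things are where they were.

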